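# Knock out the prop and catch the case lid

### The arm

A 7-joint arm with a two-finger parallel gripper is mounted at the origin on a cart in front of the work surface, level with it; the furniture and walls round the work are solid. World frame = base frame: x ahead of the robot, y to its left, z up, the work surface at z = 0. Lengths are in m, angles in degrees, forces in N, time in s.
With the tool pointing down it reaches from about 0.35 to 0.775 m from the base axis. Payload 3.1 kg.
Tool frame: the origin (TCP) lies between the finger pads; the fingertips stand 25 mm ahead of it and the grasp point (between the pads) lies 6 mm ahead of it (arm.tips_ahead is the distance from the TCP to the fingertips, in m); y points along the fingers, z is the direction in which the jaws open and shut, and the axes are right-handed (so a half turn about y gives the same grasp; the last joint's range is limited). The gripper opens to 85 mm and grips with 20 to 120 N. Pads are 22 mm wide; open, the fingers measure 114 mm over their backs; the gripper's body (76 mm by 85 mm) begins 54 mm behind the grasp point. The pads swing forward as they close: fully open they stand 13 mm farther back than shut.
Start: joints at [-72.118, 17.813, 0.802, 86.603, -0.252, 75.585, -1.558], TCP at [0.191, 0.516, 0.256] pointing down, gripper open.
Joint ranges: [-154.91, 154.91], [-16.99, 109.72], [-72.82, 74.43], [7.12, 147.25], [-82.49, 262.49], [11.32, 116.49], [-174.64, 174.64]. Speed limits (degrees/s): [159.86, 159.86, 180, 180, 180, 180, 180].

### API

Orientations are given as a 3x3 rotation matrix whose columns are the frame's x, y, z axes.
In Python, from workcell import state, vision, finish_job, arm gives the robot as it stands.
- The arm moves only by the tool carry_out, never from a script. Its argument "steps" is a list of rows, each an object of numbers: "dx", "dy", "dz": the shift along the tool's x, y, z in m; "yaw": the turn about the tool's y in degrees; "fingers": the opening, from 0 (shut) to 1 (fully open). In form: [{"dx": .., "dy": .., "dz": .., "yaw": .., "fingers": ..}, ...]. A call has exactly 10 rows; each row is the pose to reach, as a shift and turn from the pose commanded when the call began, along the tool's axes at that moment; what a row does not reach only later rows make up. A row lasts 1/8 s, in which the tool goes at most 62.5 mm and 10.7 degrees, less where a joint would pass 70% of its speed; a pose out of reach is approached as far as the arm can. A call with a gripper value outside its range is refused whole. The fingers move at their own pace and stop on an object; "grip_force" is the grip in N (left out, the last holds). Time passes only in rows, so rows that repeat a pose let the fingers close, or fill a call up. It gives the time, the measured TCP pose, the force and the opening at its end, in the units of the state.
- state(): the state, without advancing time (a new reading comes with each control period).
- vision.capture(name): name is "scene" or "top"; returns a dict with "frame" (420x560x3 uint8, blue, green, red), "fx", "fy", "cx", "cy" (pixels), "camera_from_world" (4x4, takes a point from world to camera coordinates). Camera axes: x right, y up, looking along -z (the intrinsics and any distortion apply to the point x, -y, -z); pixel columns grow to the right and rows downward; lengths in m; the calibration is good to about 2 mm. A picture is of the moment at which its call begins. There is no depth.
- finish_job(): hands the job in, once; it reports no verdict.
The state is a dict: "time_s": time; "joint_pos": joint angles; "qd": joint speeds; "joint_torque": joint torques, N m; "ee_pos": TCP position; "eef_rot": TCP orientation; "force": force on the tool from outside, world axes, zero at the start; "ft_torque": the same for the moment, N m; "grip_width": finger opening in m.
Only numpy, scipy, OpenCV 4.12 (cv2) and the standard library are available. Lean on these libraries where they do the work, as an engineer would, in place of code of your own. Each camera call takes 0.05 s, during which the arm holds its last target. There are 200 camera calls.

### The job

The hinged lid of the grey steel drill case is propped ajar on a bolt that stands on the bench under the lid's front lip. With a finger under the lip, push the bolt over sideways so that the lid drops onto the finger, catch it there while it is still well open, then let it down until it is fully shut, without letting it slam. Do not grip, pick up or lift anything or raise the lid, leave the case where it stands and the bolt lying on the bench, and disturb nothing else.

Things in the scene. Friction and masses are not known exactly. Their poses are not given: they have to be found in the camera images.
- drill_case: grey steel drill-bit case, loose on the bench, 100 (x) x 160 (y) mm base and 44 mm high when shut. Origin at the centre of its underside; its x axis points from the front (the lip side, towards the robot) to the hinge side, y to its left, z up. Front wall at x = -50 mm, 30 mm high; the hinge runs along y at x = +51 mm, z = 31 mm. Yaw varies.
- drill_case_lid (a joint): opening angle of the case's lid in rad: 0 shut, grows as it opens upward; at the start about 0.34, resting on the bolt. It is light (about 0.5 to 1 N felt at the lip) and its hinge is free, so it falls shut fast when the prop goes.
- lip_edge (a point): middle of the front edge of the flat steel lip, on its underside. The lip is a 2 mm plate with a 4 mm rolled edge, 130 mm wide along the case's y, fixed flat on the lid top and standing 42 mm out past the case's front wall when shut; the edge is 143 mm in front of the hinge. At the start the underside of the edge is about 90 mm above the bench, when shut 42 mm.
- bolt: steel hexagon bolt, loose, standing on its head as the prop: 85 mm tall, head 21 x 24 mm, shank 15 mm thick. Origin at the centre of its underside, z along the shank. It stands 17 mm in front of the case's front wall, up to 25 mm to either side of the lip's middle. Pushed along the lip 40 to 60 mm up it topples; push on for 60 mm or it may stay wedged leaning. Lying under the lip it does not hinder the lid.
- spanner_0: loose steel spanner lying on the bench to the right, 34x199x7 mm, bystander; origin at the centre of its underside
- tape_2: loose roll of black tape lying on the bench, 102x102x24 mm, bystander; origin at the centre of its underside
- orange_case: loose long orange plastic case lying on the bench to the left, 72x215x35 mm, bystander; origin at the centre of its underside
- jar_4: loose glass jar with a blue screw lid, 56 mm across and 91 mm tall, standing on the bench to the right, bystander; origin at the centre of its underside
Things that resemble listed ones, but are neither listed nor needed, are in the scene too. Of the things shaped like the drill_case, the grey one is meant.

How it is judged (in metres and radians):
On the way:
1. the bolt has been knocked from under the lip and the lid is caught on the finger (or its knuckle), still open by more than 0.12 rad and slow ((angle between bolt's own z axis and vertical above 0.7 rad or distance of bolt from where it was at the start of the episode above 0.06 m) and value of joint drill_case_lid above 0.12 rad and velocity of joint drill_case_lid above -1 rad/s and contact force between any of the fingers, the arm and drill_case above 0.05 N), for 0.2 s.
At the end, for the whole second after the job is handed in: the lid is shut (within 0.03 rad), the case stands flat within 30 mm of where it stood, and the bolt lies still on the bench (value of joint drill_case_lid below 0.03 rad and angle between drill_case's own z axis and vertical below 0.03 rad and distance of drill_case from where it was at the start of the episode below 0.03 m and angle between bolt's own z axis and vertical above 1.2 rad and height (world z) of bolt between -0.01 and 0.03 m and linear speed of bolt below 0.03 m/s and linear speed of drill_case below 0.02 m/s); the robot touches nothing.
It fails at once if the lid slams: it falls faster than 1.5 rad/s when less than 0.12 rad from shut (value of joint drill_case_lid below 0.12 rad and velocity of joint drill_case_lid below -1.5 rad/s).
It fails at once if the lid is raised well above where it rested on the bolt (over 0.45 rad), or the bolt is lifted off the bench (value of joint drill_case_lid above 0.45 rad or height (world z) of bolt above 0.05 m).
It fails at once if the case is lifted 10 mm, tipped, or shoved more than 40 mm ((height (world z) of drill_case above 0.01 m or angle between drill_case's own z axis and vertical above 0.1 rad) or distance of drill_case from where it was at the start of the episode above 0.04 m).
It fails at once if the case or its lid is pressed with more than 20 N (contact force between the fingers and drill_case above 20 N).
It fails at once if a bystander is moved more than 15 mm (distance of any of spanner_0, tape_2, orange_case, jar_4 from where it was at the start of the episode above 0.015 m).
It also fails if it takes over 35 s, if anything falls off the work surface, if the arm or the gripper's body presses on something with over 40 N, if the wrist force passes 120 N, or if a joint passes its speed limit or range.

## Working session

There is one attempt and no reset: what is moved stays moved. The work goes in short steps, Python scripts to look and compute and a tool call to move; the robot and the scene stay as the last step left them, time stands still between calls to the robot, and variables do not carry over. Pictures are saved under pics/ and viewed, on a budget of 10 in all, crops included, one or two more only if the job needs it, and the job is handed in when it is done.

Besides the shell and the picture viewer there is one more tool, called after ">>>" as name([rows], argument=value, ...), one row to a line, values as JSON. carry_out: Moves the arm, as the interface text tells. Its arguments: {"type":"object","properties":{"steps":{"type":"array","items":{"type":"object","properties":{"dx":{"type":"number"},"dy":{"type":"number"},"dz":{"type":"number"},"yaw":{"type":"number"},"fingers":{"type":"number"}}}},"grip_force":{"type":"number"}},"required":["steps"]}

```bash
mkdir -p pics; cat > h.py <<'E'
import numpy as np, cv2
from workcell import state, vision, finish_job, arm
def cap(n):
    c=vision.capture(n); return c
def ray(c,u,v):
    M=np.array(c["camera_from_world"]); R=M[:3,:3]; t=M[:3,3]
    d=np.array([(u-c["cx"])/c["fx"], -(v-c["cy"])/c["fy"], -1.])
    return -R.T@t, R.T@d
def onz(c,u,v,z):
    o,d=ray(c,u,v); return o+d*(z-o[2])/d[2]
def proj(c,p):
    M=np.array(c["camera_from_world"]); q=M[:3,:3]@np.array(p)+M[:3,3]
    return c["cx"]+c["fx"]*q[0]/-q[2], c["cy"]+c["fy"]*(-q[1])/-q[2]
E
python3 - <<'E'
from h import *
for n in ("scene","top"):
    c=cap(n); cv2.imwrite(f"pics/{n}0.png",c["frame"])
    print(n,[k for k in c],c["fx"],c["cx"],c["cy"],ray(c,280,210))
s=state(); print(s["ee_pos"],s["eef_rot"],s["time_s"],s["grip_width"],arm.tips_ahead)
E
```

```text
scene ['frame', 'fx', 'fy', 'cx', 'cy', 'camera_from_world'] 537.7067915155444 274.09734648477934 203.34378325997156 (array([-0.06203817,  1.27294734,  0.95587949]), array([ 0.35149935, -0.74599933, -0.56586831]))
top ['frame', 'fx', 'fy', 'cx', 'cy', 'camera_from_world'] 484.8302549601734 275.4056567883925 207.19852546761703 (array([0.22849269, 0.07523178, 1.54980267]), array([ 0.18855524, -0.01380134, -0.98202833]))
[0.19032727 0.51537605 0.25531374] [[ 9.38090778e-01 -6.75581494e-04  3.46388850e-01]
 [-3.46389500e-01 -2.05318381e-03  9.38088535e-01]
 [ 7.74447230e-05 -9.99997664e-01 -2.16008713e-03]] 0.1 0.08556910926535884 0.025
```

View pics/scene0.png

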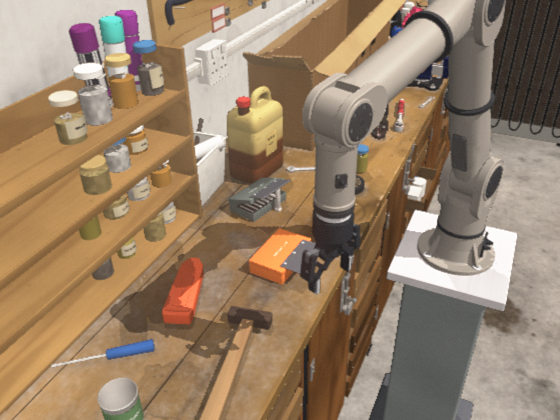

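View pics/top0.png

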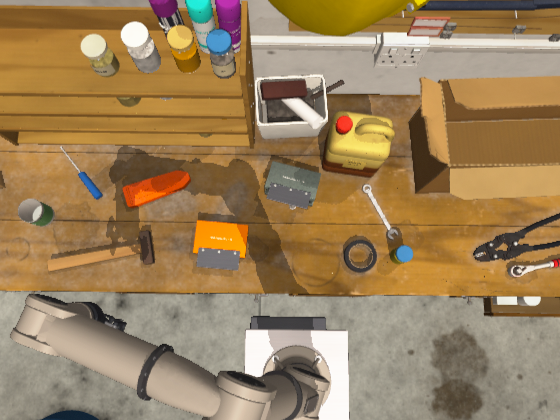

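The grey case is at about (292,182) in the top view, with its lip towards (288,197). In the scene view it is at (260,198), with the bolt near (279,200). The orange decoy is at (220,240) in the top view. Next I'll zoom in on the grey case.

```bash
python3 - <<'E'
from h import *
a=cv2.imread("pics/top0.png")[150:220,255:330]; b=cv2.imread("pics/scene0.png")[165:230,220:300]
a=cv2.resize(a,(390,364),interpolation=cv2.INTER_CUBIC); b=cv2.resize(b,(400,325),interpolation=cv2.INTER_CUBIC)
o=np.zeros((364,800,3),np.uint8); o[:,:390]=a; o[:325,400:]=b
cv2.imwrite("pics/z.png",o)
E
```

```text
(no output)
```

View pics/z.png

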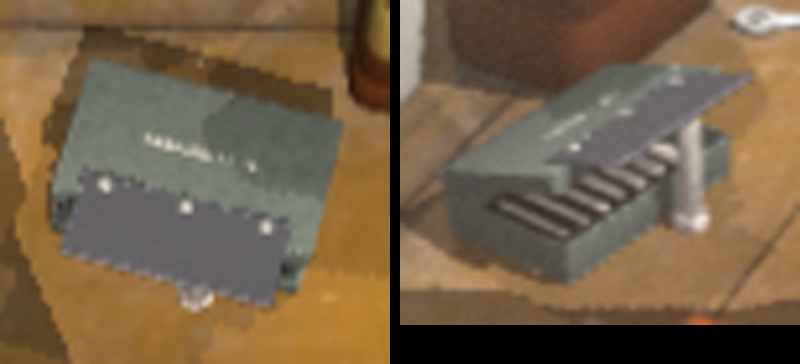

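The top crop shows the lip's front corners at about (267.1,198.7) and (307.3,208.7), and the bolt head peeking out at (292.7,207). In the scene crop the bolt foot is at (278.4,208.5).

```bash
python3 - <<'E'
from h import *
t=cap("top"); s=cap("scene")
L=onz(t,267.1,198.7,.093); R=onz(t,307.3,208.7,.093)
print("lip",L,R,np.linalg.norm(L-R),"mid",(L+R)/2)
# lid's back corners top image crop (93,60),(342,122): z ~ .044
A=onz(t,255+93/5.2,150+60/5.2,.046);B=onz(t,255+342/5.2,150+122/5.2,.046)
print("back",A,B,np.linalg.norm(A-B), "yaw lip",np.degrees(np.arctan2(*(np.array([-1,1])*(L-R)[:2]))),"yaw back",np.degrees(np.arctan2(*(np.array([-1,1])*(A-B)[:2]))))
print("bolt head scene",onz(s,278.4,208.8,.004)); print("bolt head top(front edge)",onz(t,292.7,209.3,.01))
for n,u,v,z in [("orange decoy lip r",240,268,.1),("decoy l",198,268,.1),("tape",360,255,.024),("jar",404,254,.09),("spanner top",368,188,.007),("sp bottom",393,236,.007),("jug left bottom",326,160,.0),("bin rb",328,125,.05)]: print(n,onz(t,u,v,z))
# lip corners in scene crop: near-left (550,162), far right (752,75)
for u,v in((550,162),(752,75)): print(onz(s,220+(u-400)/5,165+v/5,.093))
print(state()["joint_pos"])
E
```

```text
lip [0.54306004 0.09474713 0.093     ] [ 0.51333098 -0.02881051  0.093     ] 0.1270838533316776 mid [0.52819551 0.03296831 0.093     ]
back [0.675908   0.07856202 0.046     ] [ 0.63825294 -0.07553713  0.046     ] 0.15863307429765383 yaw lip -13.528709836723145 yaw back -13.731489321648965
bolt head scene [0.53662375 0.01403723 0.004     ]
bolt head top(front edge) [0.52697581 0.01252183 0.01      ]
orange decoy lip r [0.32976722 0.17208075 0.1       ]
decoy l [0.328271   0.29681458 0.1       ]
tape [ 0.38033711 -0.19964358  0.024     ]
jar [ 0.3784044  -0.32072225  0.09      ]
spanner top [ 0.60173757 -0.23383083  0.007     ]
sp bottom [ 0.44435039 -0.31016396  0.007     ]
jug left bottom [ 0.69729041 -0.09785836  0.        ]
bin rb [ 0.8010691  -0.09984689  0.05      ]
[0.58219807 0.11144954 0.093     ]
[ 0.51308437 -0.02616644  0.093     ]
[-72.11897431  17.84395838   0.80260011  86.65523188  -0.25159382
  75.584233    -1.55774888]
```

>>> carry_out([
  {"dx": 0.036,"dz": -0.036,"yaw": 8.3},
  {"dx": 0.072,"dz": -0.073,"yaw": 16.6},
  {"dx": 0.108,"dz": -0.109,"yaw": 24.9},
  {"dx": 0.144,"dz": -0.146,"yaw": 33.2},
  {"dx": 0.18,"dz": -0.182,"yaw": 41.5},
  {"dx": 0.215,"dz": -0.218,"yaw": 49.8},
  {"dx": 0.251,"dz": -0.255,"yaw": 58.1},
  {"dx": 0.287,"dz": -0.291,"yaw": 66.4},
  {"dx": 0.323,"dz": -0.328,"yaw": 74.7},
  {"dx": 0.358,"dz": -0.364,"yaw": 83},
])

```text
invalid input
```

```bash
python3 - <<'E'
from h import *
s=cap("scene"); t=cap("top"); st=state(); print(st["ee_pos"],st["eef_rot"],st["joint_pos"])
u,v=map(int,proj(s,st["ee_pos"])); print(u,v); print(proj(t,st["ee_pos"]))
cv2.imwrite("pics/s1.png",s["frame"]); cv2.imwrite("pics/t1.png",t["frame"])
a=s["frame"][v-85:v+35,u-80:u+60]
cv2.imwrite("pics/s1z.png",cv2.resize(a,None,fx=5,fy=5,interpolation=cv2.INTER_CUBIC))
E
```

```text
[0.19046263 0.51576579 0.25594614] [[ 9.38094350e-01 -2.15174055e-04  3.46379768e-01]
 [-3.46379832e-01 -6.95568825e-04  9.38094093e-01]
 [ 3.90774584e-05 -9.99999735e-01 -7.27041138e-04]] [-72.11711487  17.82990828   0.8008334   86.63060744  -0.25208012
  75.58295278  -1.55784967]
329 275
(np.float64(102.44372928645893), np.float64(316.02826907377283))
```

View pics/s1z.png

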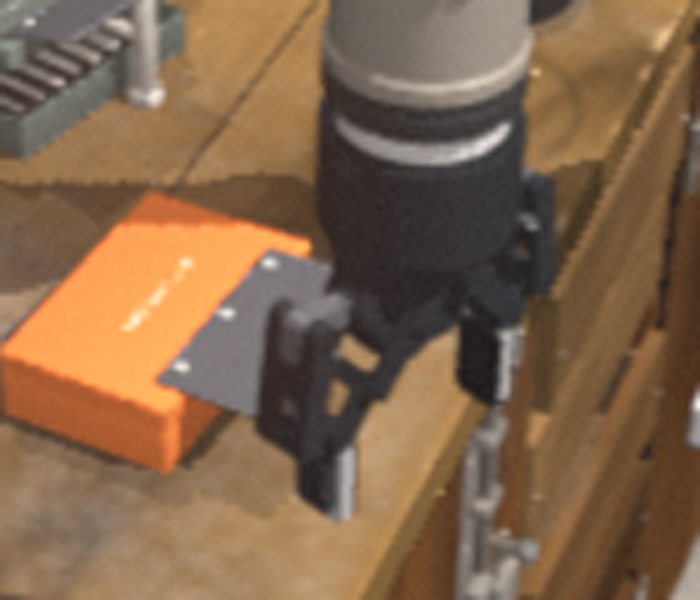

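The picture shows a Robotiq-style hand with tall knuckles (crop (265,300) to (350,520)), so a finger pointing straight down won't fit under the lip. The call was refused because the rows left out keys. Next I'll test whether a commanded pose past the arm's reach tilts the tool, in the free space to the left.

>>> carry_out([
  {"dx": 0,"dy": 0,"dz": 0.05,"yaw": 0,"fingers": 1},
  {"dx": 0,"dy": 0,"dz": 0.1,"yaw": 0,"fingers": 1},
  {"dx": 0,"dy": 0,"dz": 0.15,"yaw": 0,"fingers": 1},
  {"dx": 0,"dy": 0,"dz": 0.2,"yaw": 0,"fingers": 1},
  {"dx": 0,"dy": 0,"dz": 0.25,"yaw": 0,"fingers": 1},
  {"dx": 0,"dy": 0,"dz": 0.3,"yaw": 0,"fingers": 1},
  {"dx": 0,"dy": 0,"dz": 0.35,"yaw": 0,"fingers": 1},
  {"dx": 0,"dy": 0,"dz": 0.4,"yaw": 0,"fingers": 1},
  {"dx": 0,"dy": 0,"dz": 0.4,"yaw": 0,"fingers": 1},
  {"dx": 0,"dy": 0,"dz": 0.4,"yaw": 0,"fingers": 1},
])

```text
time_s: 1.55
ee_pos: [0.3021, 0.7966, 0.2214]
eef_rot: [[0.935, 0.021, 0.354], [-0.354, 0.048, 0.934], [0.003, -0.999, 0.052]]
force: [1.6, 0.2, -0.7]
grip_width: 0.0855
```

```bash
python3 - <<'E'
from h import *
s=state(); print(s["time_s"],s["ee_pos"],np.round(s["eef_rot"],3),s["joint_pos"],s["grip_width"])
E
```

```text
1.55 [0.3020788  0.79663939 0.22141467] [[ 0.935  0.021  0.354]
 [-0.354  0.048  0.934]
 [ 0.003 -0.999  0.052]] [-73.84827466  68.42024007  70.51672267   7.34376223 -67.97120441
 105.9969544    2.73728085] 0.08552949354465961
```

>>> carry_out([
  {"dx": 0,"dy": 0,"dz": -0.04,"yaw": 0,"fingers": 1},
  {"dx": 0,"dy": 0,"dz": -0.08,"yaw": 0,"fingers": 1},
  {"dx": 0,"dy": 0,"dz": -0.12,"yaw": 0,"fingers": 1},
  {"dx": 0,"dy": 0,"dz": -0.16,"yaw": 0,"fingers": 1},
  {"dx": 0,"dy": 0,"dz": -0.2,"yaw": 0,"fingers": 1},
  {"dx": 0,"dy": 0,"dz": -0.24,"yaw": 0,"fingers": 1},
  {"dx": 0,"dy": 0,"dz": -0.25,"yaw": 0,"fingers": 1},
  {"dx": 0,"dy": 0,"dz": -0.25,"yaw": 0,"fingers": 1},
  {"dx": 0,"dy": 0,"dz": -0.25,"yaw": 0,"fingers": 1},
  {"dx": 0,"dy": 0,"dz": -0.25,"yaw": 0,"fingers": 1},
])

```text
time_s: 2.8
ee_pos: [0.2108, 0.5656, 0.2099]
eef_rot: [[0.938, 0.021, 0.345], [-0.346, 0.051, 0.937], [0.002, -0.998, 0.055]]
force: [0.6, -0.2, 0.5]
grip_width: 0.0853
```

```bash
python3 - <<'E'
from h import *
s=state(); print(s["time_s"],s["ee_pos"],np.round(s["eef_rot"],3),s["joint_pos"],s["grip_width"])
E
```

```text
2.8 [0.21077635 0.56563126 0.2098603 ] [[ 0.938  0.021  0.345]
 [-0.346  0.051  0.937]
 [ 0.002 -0.998  0.055]] [-114.76141264   40.37279935   73.0220258    86.93949019  -40.31456311
   78.69688696   30.22150102] 0.08528750440769046
```

The pose base is the pose actually reached, so the tilt persists between calls. Let me see what `arm` offers.

>>> carry_out([
  {"dx": 0,"dy": 0,"dz": 0.06,"yaw": 0,"fingers": 0},
  {"dx": 0,"dy": 0,"dz": 0.12,"yaw": 0,"fingers": 0},
  {"dx": 0,"dy": 0,"dz": 0.18,"yaw": 0,"fingers": 0},
  {"dx": 0,"dy": 0,"dz": 0.24,"yaw": 0,"fingers": 0},
  {"dx": 0,"dy": 0,"dz": 0.4,"yaw": 0,"fingers": 0},
  {"dx": 0,"dy": 0,"dz": 0.6,"yaw": 0,"fingers": 0},
  {"dx": 0,"dy": 0,"dz": 0.8,"yaw": 0,"fingers": 0},
  {"dx": 0,"dy": 0,"dz": 1.0,"yaw": 0,"fingers": 0},
  {"dx": 0,"dy": 0,"dz": 1.2,"yaw": 0,"fingers": 0},
  {"dx": 0,"dy": 0,"dz": 1.4,"yaw": 0,"fingers": 0},
])

```text
time_s: 4.05
ee_pos: [0.3097, 0.8372, 0.1634]
eef_rot: [[0.939, 0.04, 0.343], [-0.345, 0.105, 0.933], [0.001, -0.994, 0.112]]
force: [0.1, 0.5, 0.5]
grip_width: -0.0001
```

```bash
python3 - <<'E'
from h import *
s=state(); print(s["time_s"],s["ee_pos"],np.round(s["eef_rot"],3),s["joint_pos"],s["grip_width"],s["qd"])
E
```

```text
4.05 [0.30967553 0.83718662 0.16336569] [[ 0.939  0.04   0.343]
 [-0.345  0.105  0.933]
 [ 0.001 -0.994  0.112]] [-74.12960587  72.74100304  74.38749195   7.11520308 -72.64697626
  98.76922037   2.74938346] -8.92285136797229e-05 [-0.11413816  5.62344783 -0.01715812 -0.06849386 -0.82816834 -6.0958984
 -0.025099  ]
```

Each call pushed past reach adds about 3.2° of tilt. I'll fit a simple kinematic model so I can choose a safe tilt direction.

```bash
cat > kin.py <<'E'
import numpy as np, itertools
from scipy.optimize import least_squares
from scipy.spatial.transform import Rotation as Ro
Q=np.radians([[-72.117,17.830,.8008,86.631,-.252,75.583,-1.558],[-73.848,68.420,70.517,7.344,-67.971,105.997,2.737],[-114.761,40.373,73.022,86.939,-40.315,78.697,30.222],[-74.130,72.741,74.387,7.115,-72.647,98.769,2.749]])
P=np.array([[.1905,.5158,.2559],[.3021,.7966,.2214],[.2108,.5656,.2099],[.3097,.8372,.1634]])
RR=np.array([[[.938,0,.346],[-.346,-.001,.938],[0,-1,-.001]],[[.935,.021,.354],[-.354,.048,.934],[.003,-.999,.052]],[[.938,.021,.345],[-.346,.051,.937],[.002,-.998,.055]],[[.939,.040,.343],[-.345,.105,.933],[.001,-.994,.112]]])
def fk(p,s,q):
    h,a,b,t,e1,e2,w,c1,c7=p
    z=lambda x:Ro.from_euler('z',x); y=lambda x:Ro.from_euler('y',x)
    R=z(s[0]*q[0]+c1); pos=np.array([0,0,h])
    R=R*y(q[1])*z(s[1]*q[2]); pos=pos+R.apply([e1,0,a])
    R=R*y(q[3]); pos=pos+R.apply([e2,0,0])
    R=R*z(s[2]*q[4]); pos=pos+R.apply([0,0,b])
    R=R*y(q[5]); pos=pos+R.apply([w,0,t]); R=R*z(s[3]*q[6]+c7)
    m=R.as_matrix()  # flange z=tool y ; flange x -> tool z ; flange y -> tool x
    return pos,np.c_[m[:,1],m[:,2],m[:,0]]
def fit():
    best=None
    for s in itertools.product((1,-1),repeat=4):
      for c1 in (0,2.47):
        for c7 in (0,1.57,3.14,-1.57):
          f=lambda p:np.concatenate([np.r_[a-P[i],.3*(b-RR[i]).ravel()] for i,q in enumerate(Q) for a,b in [fk(p,s,q)]])
          r=least_squares(f,[.3,.4,.4,.3,0,0,0,c1,c7],max_nfev=40)
          if best is None or r.cost<best[0]: best=(r.cost,s,r.x)
    return best
if __name__=="__main__":
    b=fit(); print(b[0],b[1],np.round(b[2],4)); np.save("kin.npy",np.r_[b[1],b[2]])
    for q,p in zip(Q,P): print(fk(b[2],b[1],q)[0]-p)
E
time python3 kin.py
```

```text
1.2795155588069614e-05 (-1, -1, -1, -1) [ 2.9820e-01  4.7240e-01  4.3470e-01  3.9420e-01  2.1000e-03 -1.3100e-02
  1.8900e-02 -3.0200e-02  3.1115e+00]
[0.00013151 0.00187236 0.00131167]
[-0.00122389 -0.00174139  0.00121489]
[-0.00053292 -0.00187473 -0.00106239]
[ 0.00126685  0.00165004 -0.00146417]
real	0m12.889s
user	0m13.279s
sys	0m0.048s
```

```bash
cat > sim.py <<'E'
from kin import *
k=np.load("kin.npy"); S=k[:4]; PR=k[4:]
lo=np.radians([-154.91,-16.99,-72.82,7.12,-82.49,11.32,-174.64]); hi=np.radians([154.91,109.72,74.43,147.25,262.49,116.49,174.64])
F=lambda q:fk(PR,S,q)
def ik(q0,p,R,w=.5,reg=1e-3,wp=1):
    def f(q):
        a,b=F(q); return np.r_[wp*(a-p),w*Ro.from_matrix(b@R.T).as_rotvec(),reg*(q-q0)]
    q0=np.clip(q0,lo+1e-4,hi-1e-4)
    return least_squares(f,q0,bounds=(lo,hi)).x
def tilt(R): return np.degrees(np.arccos(-R[2,1])),np.degrees(np.arctan2(R[1,1],R[0,1]))
def call(q,d,yaw=0,w=.5,n=10):
    p0,R0=F(q); tp=p0+R0@np.array(d); tR=R0@Ro.from_euler('y',yaw,degrees=True).as_matrix()
    for _ in range(n):
        p,R=F(q); e=tp-p; L=np.linalg.norm(e); e*=min(1,.0625/max(L,1e-9))
        rv=Ro.from_matrix(tR@R.T).as_rotvec(); A=np.linalg.norm(rv); rv*=min(1,.187/max(A,1e-9))
        q=ik(q,p+e,Ro.from_rotvec(rv).as_matrix()@R,w)
    return q
E
python3 - <<'E'
from sim import *
np.set_printoptions(precision=1,suppress=True)
for w in (.3,.5,.8):
    q=call(Q[0],[0,0,.4],w=w); p,R=F(q); print(w,p.round(3),tilt(R),np.degrees(q))
    q=call(Q[2],[0,0,1.4],w=w); p,R=F(q); print(w,p.round(3),tilt(R),np.degrees(q))
# final feasibility: pointing az -13.6, tilt T, tip centre at x..
cx=np.array([.972,-.235,0]); cy=np.array([.235,.972,0])
rng=np.random.default_rng(0)
for T in (20,25,30,35,40):
    y=np.sin(np.radians(T))*cx+np.array([0,0,-np.cos(np.radians(T))]); R=np.c_[np.cross(y,cy),y,cy]
    for tip in ([.535,.01,.012],[.535,.01,.06]):
        p=np.array(tip)-.025*y; best=None
        for _ in range(12):
            q=ik(rng.uniform(lo,hi),p,R,reg=0); a,b=F(q); e=np.linalg.norm(a-p)+np.linalg.norm(b-R)
            if best is None or e<best[0]: best=(e,q)
        print(T,tip,best[0].round(4),np.degrees(best[1]))
E
```

```text
0.3 [0.3 0.9 0.2] (np.float64(12.491575465342876), np.float64(69.76218022425674)) [-74.2  67.8  74.4   7.1 -72.8  97.7   2.6]
0.3 [0.3 0.9 0.2] (np.float64(19.525192651985886), np.float64(69.15422650173653)) [-74.1  73.   74.4   7.1 -73.8  85.5   2.7]
0.5 [0.3 0.8 0.2] (np.float64(5.305634358653355), np.float64(69.7561659099004)) [-74.2  68.5  74.4   7.1 -72.3 104.1   2.7]
0.5 [0.3 0.9 0.2] (np.float64(8.603570920709974), np.float64(68.46192883395526)) [-74.1  73.3  74.4   7.1 -73.   96.1   2.7]
0.8 [0.3 0.8 0.2] (np.float64(2.0183751975607094), np.float64(69.73839336007241)) [-74.2  68.9  74.4   7.1 -72.1 107.    2.8]
0.8 [0.3 0.8 0.1] (np.float64(5.276233542671223), np.float64(67.68950541483929)) [-74.1  73.5  74.4   7.1 -72.8  99.2   2.7]
20 [0.535, 0.01, 0.012] 0.0 [  4.6  17.7 -16.1 125.8  34.5  21.8  35.9]
20 [0.535, 0.01, 0.06] 0.0 [-16.3  12.2   8.7 123.3  11.1  26.2  59.2]
25 [0.535, 0.01, 0.012] 0.0 [-25.2  16.4  15.8 130.5  25.6  11.6  41.4]
25 [0.535, 0.01, 0.06] 0.0 [ 19.   11.9 -33.9 128.9  44.7  24.3  24.9]
30 [0.535, 0.01, 0.012] 0.0 [ 14.5  18.2 -32.9 137.4  92.7  22.7 -25.5]
30 [0.535, 0.01, 0.06] 0.0 [-21.8   9.    8.1 133.9  49.8  15.   16.3]
35 [0.535, 0.01, 0.012] 0.0 [ 41.   37.2 -69.7 141.9 107.6  51.1 -34.5]
35 [0.535, 0.01, 0.06] 0.0 [  8.7  10.  -28.2 140.1  92.   21.2 -27.4]
40 [0.535, 0.01, 0.012] 0.0 [ 35.1  37.9 -64.6 146.1 117.9  56.4 -46.7]
40 [0.535, 0.01, 0.06] 0.0 [-29.2  10.6  10.  145.5 121.1  21.1 -60.6]
```

```bash
cat > s2.py <<'E'
from sim import *
np.set_printoptions(precision=2,suppress=True)
W=.65
q=Q[3]
tgt=np.array([.60,-.13,.45])
for i in range(2):
    p,R=F(q); q=call(q,R.T@(tgt-p),w=W)
p,R=F(q); print(p,tilt(R),np.degrees(q))
az=np.radians(-13.6); o=np.array([np.cos(az),np.sin(az),0]); l=np.array([-o[1],o[0],0]); up=np.array([0,0,1.])
for yaw in (0,150,-150):
  for nm,d in (("out",o),("up",up),("outup",o+up),("outup2",o+2*up),("in",-o),("inup",up-o),("none",0*o)):
    qq=q
    out=[]
    for i in range(3):
        p,R=F(qq); qq=call(qq,R.T@(d*1.5),yaw,w=W); p,R=F(qq); out.append((p,np.array(tilt(R))))
    print(yaw,nm,*out,np.degrees(qq))
E
python3 s2.py
```

```text
[ 0.6  -0.13  0.45] (np.float64(6.458318618056985), np.float64(67.48577067560616)) [-12.89  34.75  63.84  50.14 -39.59 110.86 101.58]
0 out (array([ 0.82, -0.17,  0.27]), array([ 7.56, 44.88])) (array([ 0.89, -0.18,  0.13]), array([ 9.69, 28.28])) (array([ 0.93, -0.19,  0.04]), array([12.37, 17.86])) [ 14.86  80.96 -72.82   7.12  66.16  85.9   77.17]
0 up (array([ 0.48, -0.07,  0.6 ]), array([ 8.15, 44.15])) (array([ 0.42, -0.02,  0.64]), array([10.87, 31.93])) (array([0.41, 0.02, 0.67]), array([13.98, 25.88])) [ 65.01   4.33 -72.82  49.09  -0.75 116.49  61.65]
0 outup (array([ 0.68, -0.13,  0.49]), array([ 7.88, 43.56])) (array([ 0.71, -0.13,  0.5 ]), array([10.12, 29.21])) (array([ 0.72, -0.13,  0.52]), array([12.67, 20.68])) [ 12.5   45.06  -8.73   7.69  -0.   116.49  76.22]
0 outup2 (array([ 0.6 , -0.11,  0.55]), array([ 8.06, 43.07])) (array([ 0.6 , -0.09,  0.58]), array([10.64, 28.93])) (array([ 0.6 , -0.08,  0.61]), array([13.6 , 20.89])) [ 14.12  27.1  -12.98  24.72   0.   116.49  72.44]
0 in (array([ 0.21, -0.09,  0.52]), array([ 7.38, 89.14])) (array([-0.2 , -0.21,  0.51]),
[... 3043 characters left out ...]
.84  75.27 174.64]
-150 in (array([ 0.21, -0.01,  0.52]), array([  8.51, 137.43])) (array([-0.2 ,  0.25,  0.54]), array([  7.26, 169.69])) (array([-0.72,  0.17,  0.39]), array([ 15.28, 146.05])) [-142.42   42.35  -72.82   54.57   53.32   95.08  174.64]
-150 inup (array([0.26, 0.  , 0.64]), array([13.22, 34.95])) (array([-0.  ,  0.29,  0.68]), array([23.36, 55.82])) (array([-0.48,  0.19,  0.56]), array([29.44, 89.46])) [-136.07   20.96  -72.82   62.4    52.57  116.49  174.64]
-150 none (array([ 0.6 , -0.13,  0.45]), array([ 6.46, 67.49])) (array([0.57, 0.1 , 0.31]), array([ 19.65, -62.15])) (array([0.43, 0.15, 0.11]), array([ 45.8 , -36.09])) [ -3.58  43.57 -72.82 131.3   78.97  92.44 174.64]
```

The emulator matches the measured behaviour. It predicts that overshooting up and out with a large yaw gives about 29° of forward tilt in two calls. First I'll sweep over towards the case.

>>> carry_out([
  {"dx": 0.036,"dy": -0.023,"dz": -0.046,"yaw": 0,"fingers": 0},
  {"dx": 0.073,"dy": -0.045,"dz": -0.092,"yaw": 0,"fingers": 0},
  {"dx": 0.109,"dy": -0.068,"dz": -0.139,"yaw": 0,"fingers": 0},
  {"dx": 0.146,"dy": -0.09,"dz": -0.185,"yaw": 0,"fingers": 0},
  {"dx": 0.182,"dy": -0.113,"dz": -0.231,"yaw": 0,"fingers": 0},
  {"dx": 0.218,"dy": -0.135,"dz": -0.277,"yaw": 0,"fingers": 0},
  {"dx": 0.255,"dy": -0.158,"dz": -0.323,"yaw": 0,"fingers": 0},
  {"dx": 0.291,"dy": -0.18,"dz": -0.37,"yaw": 0,"fingers": 0},
  {"dx": 0.328,"dy": -0.203,"dz": -0.416,"yaw": 0,"fingers": 0},
  {"dx": 0.364,"dy": -0.225,"dz": -0.462,"yaw": 0,"fingers": 0},
])

```text
time_s: 5.3
ee_pos: [0.4702, 0.3024, 0.323]
eef_rot: [[0.939, 0.04, 0.342], [-0.345, 0.107, 0.933], [0.001, -0.993, 0.114]]
force: [1.1, 0.9, 1.6]
grip_width: -0.0002
```

```bash
cat > st.py <<'E'
from h import *
s=state(); R=np.array(s["eef_rot"]); np.set_printoptions(precision=4,suppress=True)
print(s["time_s"],"tcp",s["ee_pos"],"tip",s["ee_pos"]+.025*R[:,1],"tilt",np.degrees(np.arccos(-R[2,1])),np.degrees(np.arctan2(R[1,1],R[0,1])),"F",s["force"]); print(R); print(np.array(s["joint_pos"]))
E
python3 st.py
```

```text
5.3 tcp [0.4702 0.3024 0.323 ] tip [0.4712 0.3051 0.2982] tilt 6.5480703299534415 69.32827986043655 F [1.1446 0.8604 1.6017]
[[ 0.9387  0.0403  0.3424]
 [-0.3447  0.1067  0.9326]
 [ 0.001  -0.9935  0.114 ]]
[-81.984   25.9193  73.748   84.5637 -30.5421  84.6812  61.2348]
```

```bash
cat > s3.py <<'E'
from sim import *
np.set_printoptions(precision=2,suppress=True)
q0=np.radians([-81.984,25.9193,73.748,84.5637,-30.5421,84.6812,61.2348])
o=np.array([.972,-.235,0]); up=np.array([0,0,1.])
for W in (.55,.75):
 for yB in (107,-107):
  for tB in ([.6,-.13,.45],[.55,-.1,.5],[.9,-.2,.6]):
   for nm,d in (("outup",o+up),("outup2",o+2*up),("up",up)):
    p,R=F(q0); q=call(q0,R.T@(np.array(tB)-p),yB,w=W); p,R=F(q); a=(p,np.array(tilt(R)))
    q=call(q,R.T@(d*1.5),np.sign(yB)*150,w=W); p,R=F(q); b=(p,np.array(tilt(R)))
    q=call(q,R.T@(d*1.5),np.sign(yB)*150,w=W); p,R=F(q)
    print(W,yB,tB,nm,*a,*b,p,np.array(tilt(R)))
E
python3 s3.py
```

```text
0.55 107 [0.6, -0.13, 0.45] outup [ 0.6  -0.13  0.45] [ 6.55 67.6 ] [ 0.73 -0.16  0.57] [19.1  -7.16] [ 0.78 -0.32  0.59] [47.21 -7.01]
0.55 107 [0.6, -0.13, 0.45] outup2 [ 0.6  -0.13  0.45] [ 6.55 67.6 ] [ 0.64 -0.13  0.65] [20.05 -7.21] [ 0.61 -0.33  0.72] [43.83 -8.88]
0.55 107 [0.6, -0.13, 0.45] up [ 0.6  -0.13  0.45] [ 6.55 67.6 ] [ 0.5  -0.09  0.71] [19.94 -4.8 ] [ 0.37 -0.31  0.82] [ 40.03 -15.49]
0.55 107 [0.55, -0.1, 0.5] outup [ 0.55 -0.1   0.5 ] [ 6.55 67.6 ] [ 0.71 -0.14  0.6 ] [19.53 -6.45] [ 0.77 -0.32  0.61] [47.37 -6.22]
0.55 107 [0.55, -0.1, 0.5] outup2 [ 0.55 -0.1   0.5 ] [ 6.55 67.6 ] [ 0.62 -0.11  0.67] [20.95 -6.69] [ 0.6  -0.32  0.74] [44.74 -8.23]
0.55 107 [0.55, -0.1, 0.5] up [ 0.55 -0.1   0.5 ] [ 6.55 67.6 ] [ 0.48 -0.07  0.72] [21.12 -4.38] [ 0.36 -0.3   0.83] [ 41.73 -14.27]
0.55 107 [0.9, -0.2, 0.6] outup [ 0.73 -0.09  0.47] [ 9.   37.72] [ 0.8  -0.13  0.56] [25.77 -7.21] [ 0.86 -0.29  0.6 ] [55.87 -5.28]
0.55 107 [0.9, -0.2, 0.6] outup2 [ 0.73 -0.09  0.47] [ 9.   37.72] [ 0.69 -0.1   0.65] [24.44 -5.58] [ 0.66 -0.31  0.73] [50.53 -4.75]
0.55 107 [0.9, -0.
[... 2966 characters left out ...]
53] [11.41 11.23] [0.13 0.54 0.39] [29.6   0.67]
0.75 -107 [0.55, -0.1, 0.5] outup2 [ 0.55 -0.1   0.5 ] [ 6.55 67.6 ] [0.38 0.4  0.61] [12.34 31.43] [-0.11  0.48  0.55] [22.52 29.93]
0.75 -107 [0.55, -0.1, 0.5] up [ 0.55 -0.1   0.5 ] [ 6.55 67.6 ] [0.29 0.41 0.64] [14.14 42.26] [-0.24  0.42  0.59] [23.81 56.93]
0.75 -107 [0.9, -0.2, 0.6] outup [ 0.72 -0.09  0.45] [ 7.71 49.51] [0.64 0.34 0.4 ] [24.56 -2.72] [0.67 0.32 0.22] [51.51 13.8 ]
0.75 -107 [0.9, -0.2, 0.6] outup2 [ 0.72 -0.09  0.45] [ 7.71 49.51] [0.48 0.39 0.55] [18.06  6.53] [0.03 0.5  0.47] [33.08  3.01]
0.75 -107 [0.9, -0.2, 0.6] up [ 0.72 -0.09  0.45] [ 7.71 49.51] [0.34 0.4  0.63] [14.75 25.19] [-0.19  0.44  0.56] [23.61 42.26]
```

>>> carry_out([
  {"dx": 0.034,"dy": -0.021,"dz": -0.043,"yaw": 10.7,"fingers": 0},
  {"dx": 0.068,"dy": -0.042,"dz": -0.086,"yaw": 21.4,"fingers": 0},
  {"dx": 0.102,"dy": -0.063,"dz": -0.129,"yaw": 32,"fingers": 0},
  {"dx": 0.136,"dy": -0.084,"dz": -0.172,"yaw": 43,"fingers": 0},
  {"dx": 0.17,"dy": -0.105,"dz": -0.215,"yaw": 54,"fingers": 0},
  {"dx": 0.204,"dy": -0.126,"dz": -0.258,"yaw": 64,"fingers": 0},
  {"dx": 0.238,"dy": -0.147,"dz": -0.301,"yaw": 75,"fingers": 0},
  {"dx": 0.271,"dy": -0.167,"dz": -0.344,"yaw": 86,"fingers": 0},
  {"dx": 0.271,"dy": -0.167,"dz": -0.344,"yaw": 97,"fingers": 0},
  {"dx": 0.271,"dy": -0.167,"dz": -0.344,"yaw": 107,"fingers": 0},
])

```text
time_s: 6.55
ee_pos: [0.5992, -0.1304, 0.4498]
eef_rot: [[-0.61, 0.041, 0.792], [-0.785, 0.103, -0.61], [-0.107, -0.994, -0.031]]
force: [-0.1, 0.3, -0.5]
grip_width: 0.0
```

```bash
python3 st.py; python3 - <<'E'
from sim import *
from workcell import state
s=state(); q=np.radians(s["joint_pos"]); R=np.array(s["eef_rot"])
d=np.array([.972,-.235,2.])*.7; print((R.T@d).round(2))
for w in (.55,.65,.75):
    q1=call(q,R.T@d,150,w=w); p,A=F(q1); print(p,tilt(A),np.degrees(q1).round(1))
E
```

```text
6.55 tcp [ 0.5992 -0.1304  0.4498] tip [ 0.6002 -0.1278  0.4249] tilt 6.377691824925415 68.56992536696991 F [-0.0854  0.2779 -0.4963]
[[-0.6098  0.0406  0.7915]
 [-0.7854  0.1034 -0.6104]
 [-0.1066 -0.9938 -0.0312]]
[-16.2518  36.2785  72.1301  50.5351 -44.0768 113.3287  -4.2283]
[-0.43 -1.38  0.6 ]
[ 0.64337881 -0.1267264   0.64881822] (np.float64(20.2593023837202), np.float64(-7.392684376428327)) [  10.7   31.5   -2.2   11.8   -0.   116.5 -135.5]
[ 0.63283275 -0.1213879   0.62229011] (np.float64(16.078434397503294), np.float64(-2.2501741519660614)) [  11.7   30.7   -4.2   17.     0.   116.5 -136.5]
[ 0.62489301 -0.11717819  0.60313921] (np.float64(13.21595810255137), np.float64(3.3184509104880187)) [  12.5   30.2   -5.8   20.6    0.   116.5 -137.1]
```

>>> carry_out([
  {"dx": -0.43,"dy": -1.38,"dz": 0.6,"yaw": 150,"fingers": 0},
  {"dx": -0.43,"dy": -1.38,"dz": 0.6,"yaw": 150,"fingers": 0},
  {"dx": -0.43,"dy": -1.38,"dz": 0.6,"yaw": 150,"fingers": 0},
  {"dx": -0.43,"dy": -1.38,"dz": 0.6,"yaw": 150,"fingers": 0},
  {"dx": -0.43,"dy": -1.38,"dz": 0.6,"yaw": 150,"fingers": 0},
  {"dx": -0.43,"dy": -1.38,"dz": 0.6,"yaw": 150,"fingers": 0},
  {"dx": -0.43,"dy": -1.38,"dz": 0.6,"yaw": 150,"fingers": 0},
  {"dx": -0.43,"dy": -1.38,"dz": 0.6,"yaw": 150,"fingers": 0},
  {"dx": -0.43,"dy": -1.38,"dz": 0.6,"yaw": 150,"fingers": 0},
  {"dx": -0.43,"dy": -1.38,"dz": 0.6,"yaw": 150,"fingers": 0},
])

```text
time_s: 7.8
ee_pos: [0.6411, -0.1201, 0.5625]
eef_rot: [[-0.89, 0.191, -0.414], [0.433, 0.069, -0.899], [-0.143, -0.979, -0.144]]
force: [-0.4, 0.2, 0.0]
grip_width: 0.0003
```

```bash
python3 st.py; cat > s4.py <<'E'
from sim import *
from workcell import state
s=state(); q=np.radians(s["joint_pos"]); R=np.array(s["eef_rot"])
for nm,d in (("outup2",[.972,-.235,2.]),("outup",[.97,-.235,1]),("up",[0,0,2.])):
  d=np.array(d)*.7; print(nm,(R.T@d).round(2))
  for y in (150,-150,80,-80):
   for w in (.55,.75):
    q1=call(q,R.T@d,y,w=w); p,A=F(q1); print(y,w,p,np.array(tilt(A)),np.degrees(q1).round(1))
E
python3 s4.py
```

```text
7.8 tcp [ 0.6411 -0.1201  0.5625] tip [ 0.6459 -0.1183  0.538 ] tilt 11.716454984838533 19.9601402471483 F [-0.3684  0.1525  0.0464]
[[-0.8901  0.1909 -0.4139]
 [ 0.4328  0.0693 -0.8988]
 [-0.1429 -0.9792 -0.1443]]
[  12.8169   33.0227   -1.8947   20.4144   -5.6072  116.4245 -106.9523]
outup2 [-0.88 -1.25 -0.34]
150 0.55 [ 0.61480489 -0.21497357  0.68040154] [30.44343921 -6.91257207] [  -5.4   25.3   74.4   34.5  -53.   107.  -174.6]
150 0.75 [ 0.57251343 -0.23422731  0.62683626] [21.75242647 -1.90309171] [  -3.3   26.8   74.4   38.6  -50.7  112.3 -174.6]
-150 0.55 [ 0.65182769 -0.10360338  0.7121982 ] [31.31609901 13.74359289] [ 12.9  31.2  49.7   7.1 -62.8 116.5  -1.8]
-150 0.75 [ 0.64054871 -0.10050204  0.667542  ] [23.79730919 14.69335497] [ 16.3  30.9 -16.   11.1  -0.  116.5  -4.9]
80 0.55 [ 0.61234152 -0.13106403  0.61688563] [16.19472179  8.80323021] [   0.6   28.9   47.5   26.   -38.3  116.5 -174.6]
80 0.75 [ 0.60729467 -0.1304687   0.59927755] [13.92476733 12.69713111] [   0.2   28.9   45.6   28.3  -35.8  116.5 -174.6]
-80 0.55 [ 0.62174305 -0.09998078  0.62723118] [16.33943
[... 1454 characters left out ...]
2164702 -0.06385165  0.77796126] [32.03044479 14.70448654] [ 29.3  15.8 -32.9  19.1  -0.  116.5 -10.2]
-150 0.75 [ 0.51216451 -0.06153799  0.72412599] [23.98147004 15.41990949] [ 28.5  14.3 -30.1  28.1  -0.  116.5  -8.3]
80 0.55 [ 0.49304702 -0.1018432   0.66446032] [16.32391284  8.34139046] [ -13.2   13.8   48.5   39.7  -24.1  116.5 -174.6]
80 0.75 [ 0.48804787 -0.10089258  0.64581205] [13.94214718 12.50229456] [ -14.    13.8   48.5   42.4  -23.   116.5 -174.6]
-80 0.55 [ 0.50229566 -0.06310936  0.67731798] [16.60854396 11.31187135] [ 21.6  13.1 -20.   35.1  -0.  116.5 -32.8]
-80 0.75 [ 0.49805463 -0.06216583  0.65955991] [14.16868686 14.12886138] [ 21.8  13.1 -20.1  37.7   0.  116.5 -32.7]
```

>>> carry_out([
  {"dx": -0.2,"dy": -1.37,"dz": -0.2,"yaw": -170,"fingers": 0},
  {"dx": -0.2,"dy": -1.37,"dz": -0.2,"yaw": -170,"fingers": 0},
  {"dx": -0.2,"dy": -1.37,"dz": -0.2,"yaw": -170,"fingers": 0},
  {"dx": -0.2,"dy": -1.37,"dz": -0.2,"yaw": -170,"fingers": 0},
  {"dx": -0.2,"dy": -1.37,"dz": -0.2,"yaw": -170,"fingers": 0},
  {"dx": -0.2,"dy": -1.37,"dz": -0.2,"yaw": -170,"fingers": 0},
  {"dx": -0.2,"dy": -1.37,"dz": -0.2,"yaw": -170,"fingers": 0},
  {"dx": -0.2,"dy": -1.37,"dz": -0.2,"yaw": -170,"fingers": 0},
  {"dx": -0.2,"dy": -1.37,"dz": -0.2,"yaw": -170,"fingers": 0},
  {"dx": -0.2,"dy": -1.37,"dz": -0.2,"yaw": -170,"fingers": 0},
])

```text
time_s: 9.05
ee_pos: [0.5168, -0.0669, 0.7556]
eef_rot: [[-0.083, 0.494, 0.866], [-0.972, 0.15, -0.179], [-0.218, -0.857, 0.468]]
force: [-0.8, -0.6, 0.1]
grip_width: -0.0003
```

```bash
python3 st.py; cat > s4.py <<'E'
from sim import *
from workcell import state
s=state(); q=np.radians(s["joint_pos"]); R=np.array(s["eef_rot"])
for nm,d in (("outup2",[.972,-.235,2.]),("outup",[.97,-.235,1]),("up",[0,0,2.]),("upright",[.0,-1,2])):
  d=np.array(d)*.7; print(nm,(R.T@d).round(2))
  for y in (170,-170):
   for w in (.65,.8):
    q1=call(q,R.T@d,y,w=w); p,A=F(q1); print(y,w,p,np.array(tilt(A)),np.degrees(q1).round(1),A[:,2])
E
python3 s4.py
```

```text
9.05 tcp [ 0.5168 -0.0669  0.7556] tip [ 0.5292 -0.0632  0.7342] tilt 31.05808480946361 16.899045780514097 F [-0.7692 -0.6402  0.1245]
[[-0.0829  0.4936  0.8657]
 [-0.9724  0.15   -0.1786]
 [-0.218  -0.8566  0.4676]]
[ 23.9022  16.3364 -21.7044  19.0854  -5.48   116.4391  -7.2691]
outup2 [-0.2  -0.89  1.27]
170 0.65 [ 0.60636244 -0.06590011  0.84750231] [45.71126086  1.38585586] [   4.1   21.5   74.4    7.1  -77.2  111.5 -110.2] [-0.31580463 -0.88366096 -0.34555859]
170 0.8 [ 0.59213166 -0.06032433  0.82014026] [40.86487119  4.68272531] [   5.3   22.5   74.4    7.1  -79.5  115.9 -110.5] [-0.32517349 -0.88139705 -0.34263892]
-170 0.65 [ 0.60607767 -0.04960179  0.85013278] [47.94250547 16.88546209] [ 26.4  22.8 -72.8   7.1  35.9 108.8  93.2] [-0.19741339  0.97474201  0.10443166]
-170 0.8 [ 0.59185111 -0.04822602  0.8220873 ] [42.59172218 16.62796036] [ 24.2  23.3 -72.8   7.1  39.2 113.2  93.3] [-0.1903579   0.97762675  0.08949752]
outup [-0.05 -0.29  0.94]
170 0.65 [ 0.70710503 -0.09397349  0.79495947] [45.49624067  1.07837585] [   6.2   29.    74.4    7.1  -79.2  104.5 -108.6] [-0.319
[... 1119 characters left out ...]
 [-0.19882991  0.97481253  0.10103073]
upright [ 0.38 -1.3   0.78]
170 0.65 [ 0.45262244 -0.21453914  0.8657415 ] [44.71406915 -1.75660022] [  54.1   15.6  -44.     8.5   -0.   116.5 -102.7] [-0.34342259 -0.88549743 -0.31297799]
170 0.8 [ 0.45394686 -0.20619652  0.83624531] [40.63557796  2.03694746] [  58.3   15.3  -49.3   14.2   -0.   116.5 -103.3] [-0.34186907 -0.88353212 -0.3201508 ]
-170 0.65 [ 0.45473786 -0.195677    0.8653501 ] [47.92865219 13.94155917] [ 63.8  19.2 -64.4   9.5  -0.  116.5 106. ] [-0.17294841  0.98198272  0.07614976]
-170 0.8 [ 0.45564676 -0.19089242  0.8357752 ] [43.10433806 14.1984711 ] [ 65.6  18.2 -64.4  15.   -0.  116.5 106.9] [-0.17343998  0.98248189  0.06817556]
```

Tilt is now 31° at azimuth 17°, which is good enough for a front-right entry. Next I'll yaw so the jaw axis is square to the lip and come down to a stand-off in front of it, checking with the model first.

```bash
cat > plan.py <<'E'
from sim import *
from workcell import state
np.set_printoptions(precision=4,suppress=True)
cx=np.array([.972,-.235,0]); cy=np.array([.235,.972,0]); LM=np.array([.528,.033,0])
def W(x,y,z): return LM+(x+80)/1000*cx+y/1000*cy+np.array([0,0,z/1000])
def go(q,R,tipnow,x,y,z,yaw=0):
    d=R.T@(W(x,y,z)-tipnow); return d
E
python3 - <<'E'
from plan import *
s=state(); q=np.radians(s["joint_pos"]); R=np.array(s["eef_rot"]); p=np.array(s["ee_pos"]); yv=R[:,1]
m=lambda:None
A=R@Ro.from_euler('y',99.5,degrees=True).as_matrix(); print(A)
t0=p+.025*yv
d=R.T@(W(-160,-47,110)-t0); print("d",d)
q1=call(q,d,99.5,w=.65,n=14); p1,R1=F(q1); print(p1+.025*R1[:,1],W(-160,-47,110),tilt(R1),np.degrees(q1)); print(R1)
for tgt in ((-160,-47,40),(-70,-47,40),(-70,20,40),(-70,15,15),(-150,15,15)):
    d=R1.T@(W(*tgt)-(p1+.025*R1[:,1])); q1=call(q1,d,w=.65); p1,R1=F(q1); print(tgt,"d",d,"err",p1+.025*R1[:,1]-W(*tgt),tilt(R1),np.degrees(q1))
E
```

```text
[[-0.8402  0.4936 -0.2247]
 [ 0.3367  0.15   -0.9296]
 [-0.4252 -0.8566 -0.2922]]
d [ 0.0762  0.5007 -0.3821]
[0.4575 0.0036 0.1214] [0.4392 0.0061 0.11  ] (np.float64(31.058084805409134), np.float64(15.169931182416216)) [ 36.4364  -8.5547 -21.4693 140.0696 -44.0954  27.4025 -57.0551]
[[-0.8368  0.4979 -0.2275]
 [ 0.3339  0.135  -0.9329]
 [-0.4338 -0.8566 -0.2793]]
(-160, -47, 40) d [0.0515 0.061  0.0245] err [ 0.0047 -0.0016  0.0047] (np.float64(30.656786856308983), np.float64(15.54140568756483)) [ 83.4307   5.1104 -70.8088 147.25   -67.5364  11.32   -29.0625]
(-70, -47, 40) d [-0.0741  0.042   0.0006] err [-0.  0.  0.] (np.float64(30.656786843171506), np.float64(15.541406459608606)) [ 36.9375  12.3849 -25.3067 136.3075 -60.2673  11.3257 -36.7126]
(-70, 20, 40) d [ 0.0084  0.0166 -0.0644] err [-0.  0.  0.] (np.float64(30.656786842884543), np.float64(15.541407424387314)) [ -1.4632  11.7459   4.3404 135.8053 -73.3018  11.3257 -34.8282]
(-70, 15, 15) d [0.01   0.0203 0.0118] err [ 0.0018 -0.0013  0.0085] (np.float64(29.986497171288967), np.float64(15.974295768914216)) [  0.9752  14.2247   2.9655 136.0066 -82.49    11.32   -24.3118]
(-150, 15, 15) d [ 0.0776 -0.0281  0.0018] err [ 0.0011 -0.0018  0.0148] (np.float64(29.037561933218743), np.float64(16.471639040432414)) [-15.8982   5.9913  17.8733 145.1031 -82.49    11.32   -26.4172]
```

```bash
python3 - <<'E'
from plan import *
np.set_printoptions(precision=1,suppress=True)
R=np.array(state()["eef_rot"]); q0=np.radians(state()["joint_pos"])
rng=np.random.default_rng(1)
for T,azm in ((31,17),(28,17),(25,17),(25,0)):
  a=np.radians(azm);t=np.radians(T); y=np.array([np.sin(t)*np.cos(a),np.sin(t)*np.sin(a),-np.cos(t)])
  z=-np.cross(cx,y); z/=np.linalg.norm(z); z=z if z[1]<0 else -z
  A=np.c_[np.cross(y,z),y,z]
  for tgt in ((-150,-47,40),(-70,15,15),(-110,15,15)):
    p=W(*tgt)-.025*y; sol=[]
    for _ in range(25):
        q=ik(rng.uniform(lo,hi),p,A,reg=0); b,B=F(q)
        if np.linalg.norm(b-p)+np.linalg.norm(B-A)<1e-3: sol.append(q)
    print(T,azm,tgt,len(sol))
    sol.sort(key=lambda q:np.abs(q-q0).sum())
    for q in sol[:3]: print("   ",np.degrees(q))
E
```

```text
31 17 (-150, -47, 40) 8
    [ 58.    4.9 -43.3 147.2 -77.8  13.8 -17.7]
    [ 58.    4.9 -43.3 147.2 -77.8  13.8 -17.7]
    [ 58.    4.9 -43.3 147.2 -77.8  13.8 -17.7]
31 17 (-70, 15, 15) 9
    [ -0.3  15.6   5.2 138.1 259.   13.3  -5.3]
    [ 48.1  23.9 -57.2 138.2 103.   11.3 151. ]
    [ 48.5  24.1 -57.7 138.2 102.6  11.6 151.4]
31 17 (-110, 15, 15) 13
    [  7.4  12.2  -4.7 144.  242.7  11.3  10.7]
    [  5.7  12.2  -2.8 143.9 243.7  11.7   9.5]
    [ 51.2  20.6 -61.1 144.  117.2  11.4 134.2]
28 17 (-150, -47, 40) 8
    [ 26.7   3.6 -13.9 143.8 -58.6  15.8 -39. ]
    [ 57.2   4.9 -45.8 143.6 -50.9  13.5 -46.7]
    [ -5.2   3.7  19.1 144.  -63.   17.7 -34.7]
28 17 (-70, 15, 15) 20
    [  1.6  15.4   1.6 133.9 -67.6  11.3 -39. ]
    [  1.6  15.4   1.7 133.9 -67.7  11.3 -38.9]
    [  1.5  15.4   1.7 133.9 -67.7  11.3 -38.9]
28 17 (-110, 15, 15) 17
    [ -4.5  12.    7.2 139.7 -80.2  11.3 -27.2]
    [ -4.5  12.    7.2 139.7 -80.2  11.3 -27.2]
    [ -4.5  12.    7.2 139.7 -80.2  11.3 -27.2]
25 17 (-150, -47, 40) 11
    [ 45.3   4.8 -36.6 140.3 -32.9  16.  -66.6]
    [ 46.5   4.9 -37.9
[... 236 characters left out ...]
7.4]
25 17 (-110, 15, 15) 9
    [  1.1  12.3  -1.3 135.3 -41.4  11.3 -67. ]
    [  1.1  12.3  -1.3 135.3 -41.4  11.3 -67. ]
    [  1.1  12.3  -1.3 135.3 -41.5  11.3 -66.9]
25 0 (-150, -47, 40) 13
    [   1.7    2.2   -4.5  141.4    3.1   11.4 -110.6]
    [  32.8    2.8  -36.9  141.5   12.6   11.6 -120.4]
    [ -11.9    2.3    9.6  141.4   -0.5   11.4 -106.9]
25 0 (-70, 15, 15) 15
    [-34.   17.1  30.2 130.6 -34.6  11.3 -79.1]
    [-34.2  17.2  30.5 130.6 -35.1  11.4 -78.6]
    [-35.5  17.4  32.1 130.7 -37.6  11.7 -76.1]
25 0 (-110, 15, 15) 15
    [   3.1   12.4  -18.4  136.    50.6   11.8 -167. ]
    [-49.6  15.7  45.2 136.  -48.2  11.3 -67.2]
    [-49.7  15.7  45.2 136.  -48.2  11.3 -67.1]
```

>>> carry_out([
  {"dx": 0.0076,"dy": 0.05,"dz": -0.038,"yaw": 10.5,"fingers": 0},
  {"dx": 0.015,"dy": 0.1,"dz": -0.076,"yaw": 21,"fingers": 0},
  {"dx": 0.023,"dy": 0.15,"dz": -0.115,"yaw": 31.5,"fingers": 0},
  {"dx": 0.03,"dy": 0.2,"dz": -0.153,"yaw": 42,"fingers": 0},
  {"dx": 0.038,"dy": 0.25,"dz": -0.191,"yaw": 52,"fingers": 0},
  {"dx": 0.046,"dy": 0.3,"dz": -0.229,"yaw": 62,"fingers": 0},
  {"dx": 0.053,"dy": 0.35,"dz": -0.267,"yaw": 72,"fingers": 0},
  {"dx": 0.061,"dy": 0.4,"dz": -0.306,"yaw": 82,"fingers": 0},
  {"dx": 0.068,"dy": 0.45,"dz": -0.344,"yaw": 92,"fingers": 0},
  {"dx": 0.076,"dy": 0.5,"dz": -0.382,"yaw": 99.5,"fingers": 0},
])

```text
time_s: 10.3
ee_pos: [0.4334, -0.0018, 0.1856]
eef_rot: [[-0.838, 0.493, -0.235], [0.346, 0.147, -0.926], [-0.423, -0.857, -0.294]]
force: [0.9, 0.9, -0.8]
grip_width: 0.0002
```

```bash
python3 st.py; python3 - <<'E'
from plan import *
s=state(); q1=np.radians(s["joint_pos"]); R1=np.array(s["eef_rot"]); p1=np.array(s["ee_pos"])
print("tip rel case",W(-160,-47,110)-(p1+.025*R1[:,1]))
for tgt in ((-150,-50,38),(-150,-50,38),(-70,-47,38)):
    d=R1.T@(W(*tgt)-(p1+.025*R1[:,1])); q1=call(q1,d,w=.65); p1,R1=F(q1); print(tgt,"d",d,"err",p1+.025*R1[:,1]-W(*tgt),tilt(R1),np.degrees(q1))
E
```

```text
10.3 tcp [ 0.4334 -0.0018  0.1856] tip [0.4458 0.0018 0.1642] tilt 30.995380928014026 16.630692770180556 F [ 0.8577  0.8941 -0.8231]
[[-0.8375  0.4934 -0.2346]
 [ 0.3464  0.1474 -0.9264]
 [-0.4226 -0.8572 -0.2944]]
[ 46.1486  -9.1056 -34.1832 132.7658 -37.7055  32.0294 -68.7751]
tip rel case [-0.0066  0.0043 -0.0542]
(-150, -50, 38) d [0.0509 0.1092 0.0375] err [ 0.0493  0.0107 -0.0018] (np.float64(30.9162274720842), np.float64(14.965912121100017)) [ 24.8518   8.7099 -15.2507 142.1299 -82.49    11.32   -18.3485]
(-150, -50, 38) d [ 0.0368 -0.0275  0.0211] err [ 0.0016 -0.0006  0.0016] (np.float64(30.777711647334645), np.float64(15.096692661145566)) [ 66.9571   5.5517 -53.582  147.25   -76.3327  11.32   -20.1926]
(-70, -47, 38) d [-0.0688  0.0372 -0.0036] err [-0.  0.  0.] (np.float64(30.77771167942676), np.float64(15.09669390225206)) [ 34.1399  12.3377 -22.2838 136.8078 -65.5694  11.3257 -32.1078]
```

```bash
python3 - <<'E'
from plan import *
s=state(); q0=np.radians(s["joint_pos"]); R0=np.array(s["eef_rot"]); p0=np.array(s["ee_pos"])
for seq in (((-110,-55,60),(-108,-52,38),(-70,-47,38)),((-110,-55,38),(-108,-52,38),(-70,-47,38))):
  q1,R1,p1=q0,R0,p0
  for tgt in seq:
    d=R1.T@(W(*tgt)-(p1+.025*R1[:,1])); print(tgt,"d",d)
    Rb,pb=R1,p1
    for n in range(1,11,3 if tgt[2]>0 else 1):
        # linear rows
        qq=q1
    for i in range(1,11):
        p,R=F(q1); f=min(1,i/8); tp=pb+Rb@d*f
        q1=ik(q1,tp,Rb,.65)
        if i in(4,6,8,10):
            p1,R1=F(q1); t=p1+.025*R1[:,1]-W(-80,0,0); print("   ",i,"case xyz",1000*np.array([t@cx-.08,t@cy,t[2]]),np.array(tilt(R1)),np.degrees(q1))
    p1,R1=F(q1)
E
```

```text
(-110, -55, 60) d [0.0051 0.1069 0.0354]
    4 case xyz [-131.3087  -52.3023  112.0804] [30.9953 16.6307] [ 44.0085  -5.563  -26.9373 139.3566 -47.4207  27.2099 -52.2161]
    6 case xyz [-120.6544  -53.6513   86.0408] [30.9953 16.6307] [ 43.3162  -0.2733 -27.2689 140.0371 -52.0426  21.8043 -46.2652]
    8 case xyz [-109.9999  -55.0003   60.0017] [30.9952 16.6307] [ 44.1348   5.2947 -28.8568 140.5169 -59.6284  16.6757 -37.0725]
    10 case xyz [-110.0003  -55.0005   60.    ] [30.9954 16.6307] [ 44.1353   5.295  -28.8572 140.5173 -59.6303  16.6754 -37.0704]
(-108, -52, 38) d [0.0079 0.0205 0.0036]
    4 case xyz [-109.0001  -53.5004   49.0007] [30.9953 16.6307] [ 45.2636   7.3827 -30.5648 141.1653 -64.8929  14.4441 -31.3314]
    6 case xyz [-108.5     -52.7504   43.5009] [30.9953 16.6307] [ 46.1731   8.5118 -31.7935 141.4989 -68.1017  13.2677 -27.845 ]
    8 case xyz [-107.9999  -52.0005   38.0012] [30.9953 16.6307] [ 47.3819   9.7232 -33.3571 141.8469 -71.8657  12.0184 -23.768 ]
    10 case xyz [-108.0003  -52.0005   38.    ] [30.9954 16.6307] [ 47.3827   9.7235 -33.358  141.8472 -71.
[... 1554 characters left out ...]
12.1951 -23.4242]
    10 case xyz [-108.0003  -52.0005   38.    ] [30.9954 16.6307] [ 46.5326   9.6304 -32.4286 141.8614 -72.2354  12.1951 -23.4242]
(-70, -47, 38) d [-0.0333  0.0182 -0.0052]
    4 case xyz [-89.0004 -49.5005  37.9994] [30.9954 16.6307] [ 43.3309  11.4956 -30.2653 139.2161 -67.7419  11.5224 -28.4876]
    6 case xyz [-79.5003 -48.2505  37.9994] [30.9954 16.6307] [ 41.4546  12.3456 -28.82   137.8825 -65.5274  11.3886 -30.9905]
    8 case xyz [-70.0002 -47.0005  37.9995] [30.9954 16.6307] [ 39.4834  13.1553 -27.227  136.545  -63.4219  11.3692 -33.3876]
    10 case xyz [-69.9999 -47.0004  38.    ] [30.9954 16.6307] [ 39.4828  13.1551 -27.2264 136.5449 -63.4212  11.3694 -33.3884]
```

>>> carry_out([
  {"dx": 0.002,"dy": 0.016,"dz": 0.005,"yaw": 0,"fingers": 0},
  {"dx": 0.004,"dy": 0.031,"dz": 0.01,"yaw": 0,"fingers": 0},
  {"dx": 0.005,"dy": 0.047,"dz": 0.016,"yaw": 0,"fingers": 0},
  {"dx": 0.007,"dy": 0.063,"dz": 0.021,"yaw": 0,"fingers": 0},
  {"dx": 0.009,"dy": 0.079,"dz": 0.026,"yaw": 0,"fingers": 0},
  {"dx": 0.011,"dy": 0.094,"dz": 0.031,"yaw": 0,"fingers": 0},
  {"dx": 0.013,"dy": 0.11,"dz": 0.037,"yaw": 0,"fingers": 0},
  {"dx": 0.014,"dy": 0.125,"dz": 0.042,"yaw": 0,"fingers": 0},
  {"dx": 0.014,"dy": 0.125,"dz": 0.042,"yaw": 0,"fingers": 0},
  {"dx": 0.014,"dy": 0.125,"dz": 0.042,"yaw": 0,"fingers": 0},
])

```text
time_s: 11.55
ee_pos: [0.4739, -0.0167, 0.0609]
eef_rot: [[-0.84, 0.491, -0.229], [0.341, 0.15, -0.928], [-0.421, -0.858, -0.294]]
force: [-0.1, 0.2, -0.5]
grip_width: -0.0001
```

```bash
cat > look.py <<'E'
import sys
from h import *
from plan import W,cx,cy
tag=sys.argv[1]
s=cap("scene"); t=cap("top"); st=state(); R=np.array(st["eef_rot"]); tip=np.array(st["ee_pos"])+.025*R[:,1]
g=tip-W(-80,0,0); print("tip case xyz mm",1000*np.array([g@cx-.08,g@cy,g[2]]))
print("tip px scene",proj(s,tip),"top",proj(t,tip))
a=t["frame"][145:225,250:335]; b=s["frame"][150:230,215:310]
o=np.zeros((400,800,3),np.uint8)
a=cv2.resize(a,(357,336),interpolation=cv2.INTER_CUBIC); b=cv2.resize(b,(428,360),interpolation=cv2.INTER_CUBIC)
o[:336,:357]=a; o[:360,365:793]=b; cv2.imwrite(f"pics/{tag}.png",o)
E
python3 st.py; python3 look.py p5
```

```text
11.55 tcp [ 0.4739 -0.0167  0.0609] tip [ 0.4862 -0.0129  0.0395] tilt 30.917304361014537 17.031711690093687 F [-0.0776  0.2479 -0.5433]
[[-0.8402  0.4913 -0.2295]
 [ 0.3414  0.1505 -0.9278]
 [-0.4213 -0.8579 -0.2942]]
[ 16.6539  12.5775  -7.9877 136.7527 -77.1276  11.7343 -24.62  ]
tip case xyz mm [-109.8616  -54.5075   39.7508]
tip px scene (np.float64(296.6385390175808), np.float64(198.49443276931936)) top (np.float64(301.0972433500758), np.float64(220.29600699517076))
```

View pics/p5.png

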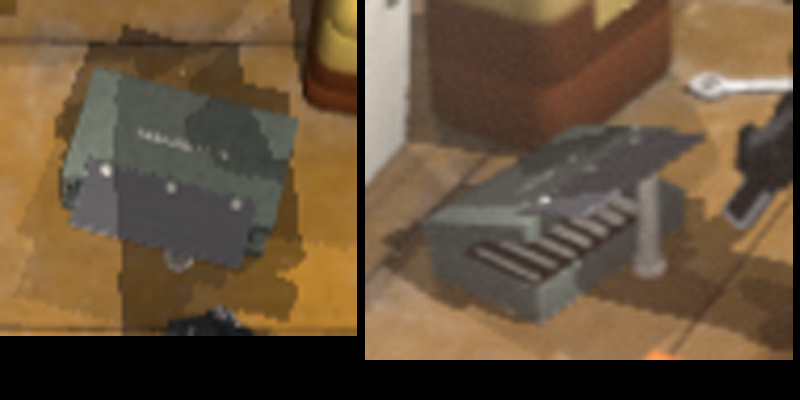

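The top half of the picture shows the closed fingertip at (235,315) in front of the lip. In the scene half it is at (735,215), which is (297,198) in the full image and matches the predicted (296.6,198.5). The bolt still stands at (650,225). Next I'll slide the finger under the lip, to the right of the bolt.

>>> carry_out([
  {"dx": -0.004,"dy": 0.003,"dz": -0.001,"yaw": 0,"fingers": 0},
  {"dx": -0.008,"dy": 0.005,"dz": -0.002,"yaw": 0,"fingers": 0},
  {"dx": -0.012,"dy": 0.008,"dz": -0.0025,"yaw": 0,"fingers": 0},
  {"dx": -0.016,"dy": 0.0105,"dz": -0.003,"yaw": 0,"fingers": 0},
  {"dx": -0.02,"dy": 0.013,"dz": -0.004,"yaw": 0,"fingers": 0},
  {"dx": -0.024,"dy": 0.016,"dz": -0.005,"yaw": 0,"fingers": 0},
  {"dx": -0.028,"dy": 0.0185,"dz": -0.006,"yaw": 0,"fingers": 0},
  {"dx": -0.032,"dy": 0.021,"dz": -0.0066,"yaw": 0,"fingers": 0},
  {"dx": -0.032,"dy": 0.021,"dz": -0.0066,"yaw": 0,"fingers": 0},
  {"dx": -0.032,"dy": 0.021,"dz": -0.0066,"yaw": 0,"fingers": 0},
])

```text
time_s: 12.9
ee_pos: [0.5118, -0.0186, 0.0577]
eef_rot: [[-0.841, 0.49, -0.231], [0.342, 0.151, -0.927], [-0.42, -0.858, -0.295]]
force: [-0.1, -0.7, -0.5]
grip_width: -0.0
```

```bash
python3 st.py; python3 look.py p6; python3 - <<'E'
from plan import *
s=state(); q1=np.radians(s["joint_pos"]); R1=np.array(s["eef_rot"]); p1=np.array(s["ee_pos"])
for dd in ((0,70,0),(0,-8,0),(0,0,-12)):
    d=R1.T@((dd[0]*cx+dd[1]*cy+np.array([0,0,dd[2]]))/1000); print(dd,"d",d)
    pb,Rb=p1,R1
    for i in range(1,11): q1=ik(q1,pb+Rb@d*min(1,i/9),Rb,.65)
    p1,R1=F(q1); g=p1+.025*R1[:,1]-W(-80,0,0); print("case",1000*np.array([g@cx-.08,g@cy,g[2]]),tilt(R1),np.degrees(q1))
E
```

```text
12.9 tcp [ 0.5118 -0.0186  0.0577] tip [ 0.524  -0.0148  0.0362] tilt 30.855260945113592 17.10134323118462 F [-0.1146 -0.7143 -0.457 ]
[[-0.8405  0.4902 -0.2306]
 [ 0.3424  0.1508 -0.9274]
 [-0.4198 -0.8585 -0.2946]]
[ 13.2476  16.231   -5.1543 131.8514 -71.998   12.0382 -30.568 ]
tip case xyz mm [-72.656  -47.3951  36.2881]
tip px scene (np.float64(285.77567693437834), np.float64(196.4697213582426)) top (np.float64(301.6232623396504), np.float64(208.7578127728615))
(0, 70, 0) d [ 0.0095  0.0183 -0.0669]
case [-72.656   22.6055  36.2881] (np.float64(30.860135265270365), np.float64(17.09327075632292)) [  2.8573  12.2528   0.2404 136.3877 -78.1645  11.3255 -29.8173]
(0, -8, 0) d [-0.0011 -0.0021  0.0076]
case [-72.656   14.6055  36.2881] (np.float64(30.860131363650364), np.float64(17.093270042747303)) [  3.858   12.1466   0.6243 136.5917 -78.2733  12.0725 -28.5483]
(0, 0, -12) d [0.005  0.0103 0.0035]
case [-71.7652  14.1157  28.0761] (np.float64(30.569654681102236), np.float64(17.303026847275664)) [  6.6449  13.4335  -2.2709 136.679  -82.49    11.32   -23.8652]
```

View pics/p6.png

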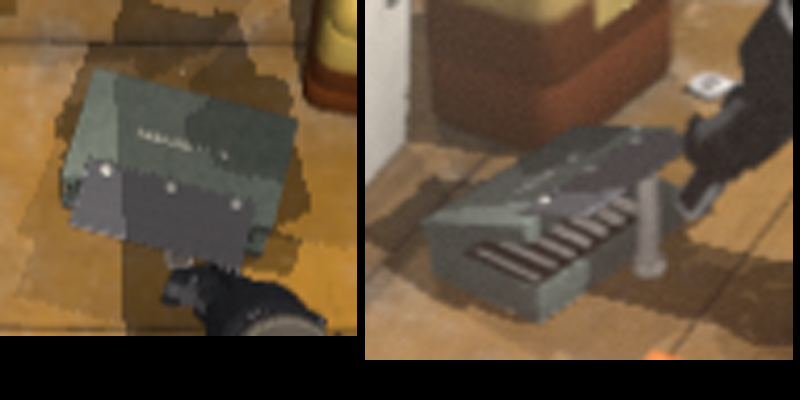

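The finger tip (scene half, (695,200)) is now just right of the standing bolt (650,225) and under the lip's right end. Next I'll push left along the lip.

>>> carry_out([
  {"dx": 0.0012,"dy": 0.0023,"dz": -0.0084,"yaw": 0,"fingers": 0},
  {"dx": 0.0024,"dy": 0.0046,"dz": -0.0167,"yaw": 0,"fingers": 0},
  {"dx": 0.0036,"dy": 0.0069,"dz": -0.025,"yaw": 0,"fingers": 0},
  {"dx": 0.0048,"dy": 0.0092,"dz": -0.0335,"yaw": 0,"fingers": 0},
  {"dx": 0.006,"dy": 0.0114,"dz": -0.042,"yaw": 0,"fingers": 0},
  {"dx": 0.0071,"dy": 0.0137,"dz": -0.05,"yaw": 0,"fingers": 0},
  {"dx": 0.0083,"dy": 0.016,"dz": -0.0585,"yaw": 0,"fingers": 0},
  {"dx": 0.0095,"dy": 0.0183,"dz": -0.067,"yaw": 0,"fingers": 0},
  {"dx": 0.0107,"dy": 0.0205,"dz": -0.075,"yaw": 0,"fingers": 0},
  {"dx": 0.0107,"dy": 0.0205,"dz": -0.075,"yaw": 0,"fingers": 0},
])

```text
time_s: 14.25
ee_pos: [0.5297, 0.059, 0.0575]
eef_rot: [[-0.842, 0.489, -0.228], [0.34, 0.152, -0.928], [-0.419, -0.859, -0.295]]
force: [-0.8, 0.5, -0.8]
grip_width: -0.0001
```

```bash
python3 st.py; python3 look.py p7
```

```text
14.25 tcp [0.5297 0.059  0.0575] tip [0.542  0.0628 0.0361] tilt 30.8336355596475 17.307237027525343 F [-0.7636  0.4873 -0.7863]
[[-0.8417  0.4893 -0.2284]
 [ 0.3404  0.1525 -0.9278]
 [-0.4192 -0.8587 -0.2949]]
[-17.2237  17.3288  15.4507 130.9359 -80.4515  11.6541 -34.3522]
tip case xyz mm [-73.2227  31.2531  36.0205]
tip px scene (np.float64(270.06853878731664), np.float64(207.8168421182425)) top (np.float64(277.6144875521688), np.float64(202.95178266925635))
```

View pics/p7.png

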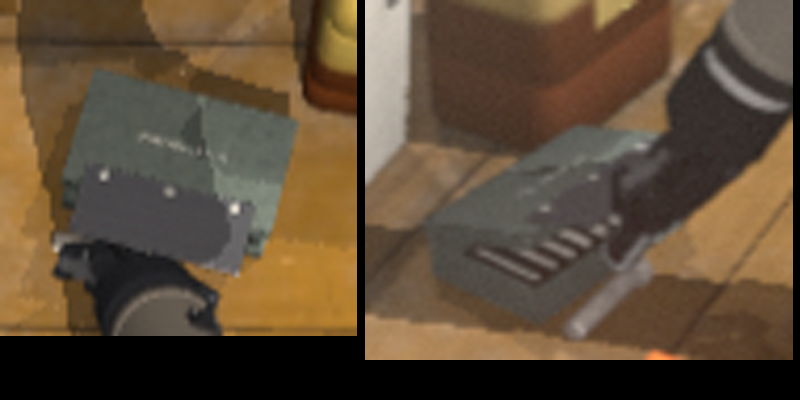

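The bolt now lies on the bench, from (640,275) to (577,330) in the scene half. The lid rests on the finger and is still open. Next I'll locate the bolt relative to the finger.

```bash
python3 - <<'E'
from h import *
from plan import *
c=cap("scene")
for n,u,v in (("head",276.1,211.1),("end",262.1,223.3)):
    g=onz(c,u,v,.009)-W(-80,0,0); print(n,1000*np.array([g@cx-.08,g@cy,g[2]]))
s=state(); q0=np.radians(s["joint_pos"]); R0=np.array(s["eef_rot"]); p0=np.array(s["ee_pos"])
for name,seq in (("A",((0,-40,0),(-8,0,-16),(-25,0,0))),("B",((-8,-35,-8),(-20,-10,-8),(-30,0,0)))):
  q1,R1,p1=q0,R0,p0
  for dd in seq:
    d=R1.T@((dd[0]*cx+dd[1]*cy+np.array([0,0,dd[2]]))/1000); print(name,dd,"d",d)
    pb,Rb=p1,R1
    for i in range(1,11): q1=ik(q1,pb+Rb@d*min(1,i/9),Rb,.65)
    p1,R1=F(q1); g=p1+.025*R1[:,1]-W(-80,0,0); print("case",1000*np.array([g@cx-.08,g@cy,g[2]]),np.array(tilt(R1)),np.degrees(q1))
E
```

```text
head [-73.971   3.52    9.   ]
end [-80.8964  79.5009   9.    ]
A (0, -40, 0) d [-0.0054 -0.0105  0.0382]
case [-73.1096  -9.037   36.0467] [30.8279 17.1378] [ -9.2971  12.5798  19.4267 137.173  -81.6114  18.0534 -22.6014]
A (-8, 0, -16) d [0.0139 0.0102 0.0048]
case [-79.9763  -9.9502  25.1645] [30.456  17.4653] [ 18.4956  13.1528 -10.7876 138.2055 -82.49    11.32   -19.7263]
A (-25, 0, 0) d [ 0.0225 -0.0109  0.0002]
case [-104.4425  -10.4987   28.2431] [30.2465 17.6467] [ 20.4546  10.4906 -12.8869 141.0789 -82.49    11.32   -19.9228]
B (-8, -35, -8) d [ 0.0058 -0.0058  0.0359]
case [-80.8212  -4.266   29.4178] [30.728  17.2203] [ 16.0526  12.3804  -9.19   138.3631 -82.49    11.32   -20.835 ]
B (-20, -10, -8) d [ 0.02   -0.0045  0.012 ]
case [-99.7588 -15.3691  27.2741] [30.3274 17.5804] [ 22.8613  11.1325 -14.4924 140.6638 -82.49    11.32   -18.9603]
B (-30, 0, 0) d [ 0.0271 -0.013   0.0002]
case [-129.3741  -15.9577   30.3995] [30.1307 17.7526] [ 27.8479   7.9058 -19.6148 144.1557 -82.49    11.32   -19.1787]
```

The finger stands above the lying bolt, which spans case y from about -5 to 80. I'll slide right, clear of it, with the lid riding on the finger.

>>> carry_out([
  {"dx": -0.0009,"dy": -0.0018,"dz": 0.0064,"yaw": 0,"fingers": 0},
  {"dx": -0.0018,"dy": -0.0035,"dz": 0.0127,"yaw": 0,"fingers": 0},
  {"dx": -0.0027,"dy": -0.0053,"dz": 0.0191,"yaw": 0,"fingers": 0},
  {"dx": -0.0036,"dy": -0.007,"dz": 0.0255,"yaw": 0,"fingers": 0},
  {"dx": -0.0044,"dy": -0.0088,"dz": 0.0318,"yaw": 0,"fingers": 0},
  {"dx": -0.0053,"dy": -0.0105,"dz": 0.0382,"yaw": 0,"fingers": 0},
  {"dx": -0.0062,"dy": -0.0123,"dz": 0.0446,"yaw": 0,"fingers": 0},
  {"dx": -0.0071,"dy": -0.014,"dz": 0.051,"yaw": 0,"fingers": 0},
  {"dx": -0.008,"dy": -0.0158,"dz": 0.0573,"yaw": 0,"fingers": 0},
  {"dx": -0.008,"dy": -0.0158,"dz": 0.0573,"yaw": 0,"fingers": 0},
])

```text
time_s: 15.65
ee_pos: [0.5159, -0.0018, 0.0577]
eef_rot: [[-0.84, 0.491, -0.233], [0.344, 0.149, -0.927], [-0.42, -0.859, -0.294]]
force: [0.0, -0.4, -0.6]
grip_width: -0.0003
```

```bash
python3 st.py; python3 look.py p8;  python3 - <<'E'
from plan import *
s=state(); q1=np.radians(s["joint_pos"]); R1=np.array(s["eef_rot"]); p1=np.array(s["ee_pos"])
for dd in ((0,0,-10),(-18,0,0),(-18,0,0)):
    d=R1.T@((dd[0]*cx+dd[1]*cy+np.array([0,0,dd[2]]))/1000); print(dd,"d",d)
    pb,Rb=p1,R1
    for i in range(1,11): q1=ik(q1,pb+Rb@d*min(1,i/9),Rb,.65)
    p1,R1=F(q1); g=p1+.025*R1[:,1]-W(-80,0,0); print("case",1000*np.array([g@cx-.08,g@cy,g[2]]),np.array(tilt(R1)),np.degrees(q1))
E
```

```text
15.65 tcp [ 0.5159 -0.0018  0.0577] tip [0.5281 0.0019 0.0363] tilt 30.843335108980188 16.89948127744488 F [ 0.0212 -0.4416 -0.6224]
[[-0.8398  0.4906 -0.2326]
 [ 0.3438  0.149  -0.9271]
 [-0.4201 -0.8586 -0.2938]]
[ -7.8064  16.388   15.547  132.3686 -80.6301  16.0728 -25.9148]
tip case xyz mm [-72.6277 -29.195   36.3633]
tip px scene (np.float64(282.1845303919016), np.float64(198.980829771364)) top (np.float64(296.0719300665561), np.float64(207.3559895395001))
(0, 0, -10) d [0.0042 0.0086 0.0029]
case [-72.6277 -29.1951  26.3635] [30.8641 17.0298] [ 19.806   13.4544  -8.5635 137.836  -82.49    13.3199 -16.9492]
(-18, 0, 0) d [ 0.0162 -0.0079  0.0001]
case [-90.4005 -29.4579  27.5747] [30.7814 17.1118] [ 29.6308  12.1549 -19.0717 140.0745 -82.49    11.32   -16.432 ]
(-18, 0, 0) d [ 0.0162 -0.0079  0.0001]
case [-108.0987  -29.887    29.5525] [30.6527 17.238 ] [ 33.1643  10.3273 -22.5383 142.1729 -82.49    11.32   -16.4069]
```

View pics/p8.png

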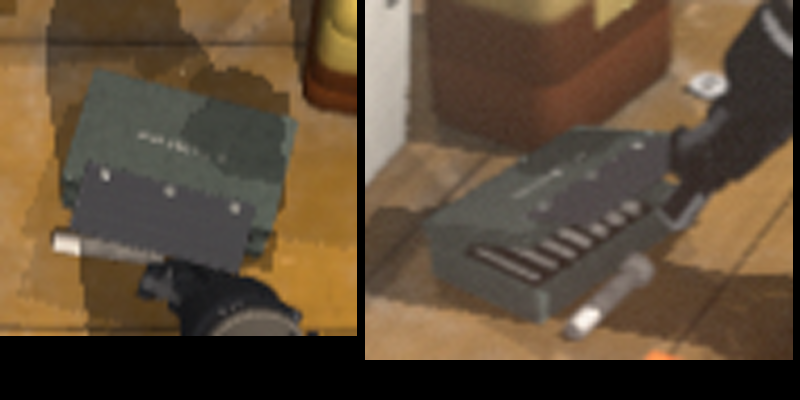

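The lid rests on the finger, partly open. The bolt lies clear at (570-650, 260-335) in the scene half, and the case hasn't moved. Now I'll let it down.

>>> carry_out([
  {"dx": 0.0005,"dy": 0.0011,"dz": 0.0004,"yaw": 0,"fingers": 0},
  {"dx": 0.0011,"dy": 0.0022,"dz": 0.0007,"yaw": 0,"fingers": 0},
  {"dx": 0.0016,"dy": 0.0033,"dz": 0.0011,"yaw": 0,"fingers": 0},
  {"dx": 0.0022,"dy": 0.0044,"dz": 0.0015,"yaw": 0,"fingers": 0},
  {"dx": 0.0027,"dy": 0.0055,"dz": 0.0019,"yaw": 0,"fingers": 0},
  {"dx": 0.0032,"dy": 0.0066,"dz": 0.0022,"yaw": 0,"fingers": 0},
  {"dx": 0.0038,"dy": 0.0077,"dz": 0.0026,"yaw": 0,"fingers": 0},
  {"dx": 0.0043,"dy": 0.0088,"dz": 0.003,"yaw": 0,"fingers": 0},
  {"dx": 0.005,"dy": 0.0103,"dz": 0.0035,"yaw": 0,"fingers": 0},
  {"dx": 0.005,"dy": 0.0103,"dz": 0.0035,"yaw": 0,"fingers": 0},
])

```text
time_s: 17.0
ee_pos: [0.5164, -0.0008, 0.047]
eef_rot: [[-0.842, 0.488, -0.231], [0.342, 0.151, -0.927], [-0.418, -0.859, -0.294]]
force: [-3.8, 0.6, 0.9]
grip_width: 0.0002
```

```bash
python3 st.py;  python3 - <<'E'
from plan import *
s=state(); q1=np.radians(s["joint_pos"]); R1=np.array(s["eef_rot"]); p1=np.array(s["ee_pos"])
g=p1+.025*R1[:,1]-W(-80,0,0); print("case",1000*np.array([g@cx-.08,g@cy,g[2]]))
for dd in ((-18,0,-3),(-18,0,-3)):
    d=R1.T@((dd[0]*cx+dd[1]*cy+np.array([0,0,dd[2]]))/1000); print(dd,"d",d)
    pb,Rb=p1,R1
    for i in range(1,11): q1=ik(q1,pb+Rb@d*min(1,i/9),Rb,.65)
    p1,R1=F(q1); g=p1+.025*R1[:,1]-W(-80,0,0); print("case",1000*np.array([g@cx-.08,g@cy,g[2]]),np.array(tilt(R1)),np.degrees(q1))
E
```

```text
17.0 tcp [ 0.5164 -0.0008  0.047 ] tip [0.5286 0.003  0.0255] tilt 30.740930722531946 17.20288115265439 F [-3.7912  0.5932  0.9338]
[[-0.8416  0.4883 -0.2307]
 [ 0.342   0.1512 -0.9275]
 [-0.418  -0.8595 -0.2942]]
[  6.4113  17.7159  -0.7426 132.0739 -82.4305  11.3784 -22.7889]
case [-72.3488 -29.0392  25.5433]
(-18, 0, -3) d [ 0.0174 -0.0053  0.001 ]
case [-89.8711 -29.5705  24.9775] [30.574  17.3717] [ 29.2007  12.6296 -18.5991 139.862  -82.49    11.32   -16.2711]
(-18, 0, -3) d [ 0.0174 -0.0053  0.001 ]
case [-107.253   -30.3879   25.7086] [30.3302 17.6189] [ 32.2461  11.0548 -21.5079 141.8515 -82.49    11.32   -16.1291]
```

>>> carry_out([
  {"dx": 0.0017,"dy": -0.0005,"dz": 0.0001,"yaw": 0,"fingers": 0},
  {"dx": 0.0034,"dy": -0.001,"dz": 0.0002,"yaw": 0,"fingers": 0},
  {"dx": 0.0051,"dy": -0.0016,"dz": 0.0003,"yaw": 0,"fingers": 0},
  {"dx": 0.0068,"dy": -0.0021,"dz": 0.0004,"yaw": 0,"fingers": 0},
  {"dx": 0.0085,"dy": -0.0026,"dz": 0.0005,"yaw": 0,"fingers": 0},
  {"dx": 0.0102,"dy": -0.0031,"dz": 0.0006,"yaw": 0,"fingers": 0},
  {"dx": 0.0119,"dy": -0.0036,"dz": 0.0007,"yaw": 0,"fingers": 0},
  {"dx": 0.0136,"dy": -0.0041,"dz": 0.0008,"yaw": 0,"fingers": 0},
  {"dx": 0.0153,"dy": -0.0047,"dz": 0.0009,"yaw": 0,"fingers": 0},
  {"dx": 0.017,"dy": -0.0052,"dz": 0.001,"yaw": 0,"fingers": 0},
])

```text
time_s: 18.25
ee_pos: [0.5005, 0.0022, 0.0485]
eef_rot: [[-0.845, 0.483, -0.231], [0.341, 0.152, -0.928], [-0.413, -0.862, -0.293]]
force: [-0.3, 0.6, -0.5]
grip_width: 0.0
```

```bash
python3 st.py; python3 look.py p9
```

```text
18.25 tcp [0.5005 0.0022 0.0485] tip [0.5126 0.006  0.027 ] tilt 30.41034148281056 17.513345353862317 F [-0.2501  0.5658 -0.5287]
[[-0.8447  0.4827 -0.2314]
 [ 0.3411  0.1523 -0.9276]
 [-0.4125 -0.8624 -0.2933]]
[  6.0977  16.1766  -0.6063 133.9468 -82.4331  11.3728 -22.9174]
tip case xyz mm [-88.8319 -29.838   26.8671]
tip px scene (np.float64(286.44010664083197), np.float64(203.17498941660756)) top (np.float64(294.91608190904077), np.float64(212.8003831787475))
```

View pics/p9.png

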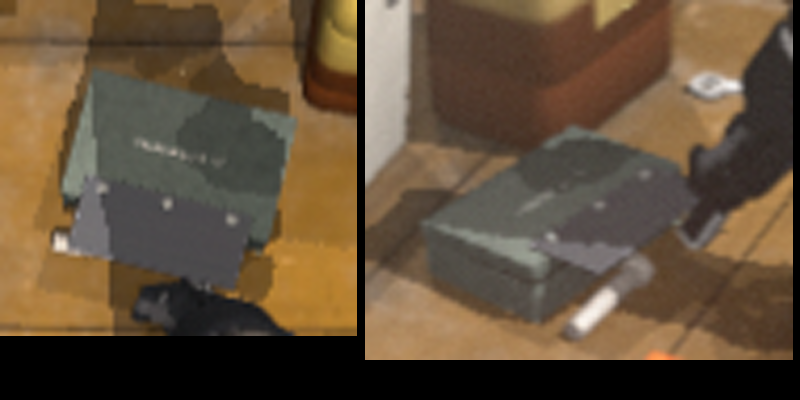

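The lid is nearly shut, with a small gap still showing at the lip. I'll keep withdrawing slowly.

>>> carry_out([
  {"dx": 0.0014,"dy": -0.0005,"dz": 0.0001,"yaw": 0,"fingers": 0},
  {"dx": 0.0028,"dy": -0.001,"dz": 0.0001,"yaw": 0,"fingers": 0},
  {"dx": 0.0042,"dy": -0.0015,"dz": 0.0002,"yaw": 0,"fingers": 0},
  {"dx": 0.0056,"dy": -0.002,"dz": 0.0003,"yaw": 0,"fingers": 0},
  {"dx": 0.007,"dy": -0.0025,"dz": 0.0004,"yaw": 0,"fingers": 0},
  {"dx": 0.0084,"dy": -0.003,"dz": 0.0004,"yaw": 0,"fingers": 0},
  {"dx": 0.0098,"dy": -0.0035,"dz": 0.0005,"yaw": 0,"fingers": 0},
  {"dx": 0.0112,"dy": -0.004,"dz": 0.0006,"yaw": 0,"fingers": 0},
  {"dx": 0.0126,"dy": -0.0045,"dz": 0.0006,"yaw": 0,"fingers": 0},
  {"dx": 0.014,"dy": -0.005,"dz": 0.0007,"yaw": 0,"fingers": 0},
])

```text
time_s: 19.6
ee_pos: [0.4869, 0.0048, 0.0499]
eef_rot: [[-0.847, 0.479, -0.232], [0.34, 0.153, -0.928], [-0.408, -0.865, -0.293]]
force: [-0.4, 0.3, -0.3]
grip_width: 0.0001
```

```bash
python3 st.py; python3 look.py p10; python3 - <<'E'
from plan import *
s=state(); R1=np.array(s["eef_rot"])
for dd in ((-15,0,-1),(-60,0,30)): print(dd,R1.T@((dd[0]*cx+dd[1]*cy+np.array([0,0,dd[2]]))/1000))
E
```

```text
19.6 tcp [0.4869 0.0048 0.0499] tip [0.4988 0.0086 0.0283] tilt 30.16157986889248 17.748275162635245 F [-0.4165  0.2695 -0.3415]
[[-0.847   0.4785 -0.2317]
 [ 0.3403  0.1532 -0.9277]
 [-0.4085 -0.8646 -0.2926]]
[  5.7059  14.8009  -0.3852 135.5619 -82.4301  11.374  -23.0591]
tip case xyz mm [-102.692   -30.5387   28.2832]
tip px scene (np.float64(290.11608097387403), np.float64(204.20148969706966)) top (np.float64(294.1126376593263), np.float64(216.9153741448633))
(-15, 0, -1) [ 0.014  -0.0056  0.0004]
(-60, 0, 30) [ 0.0419 -0.0517 -0.0083]
```

>>> carry_out([
  {"dx": 0.003,"dy": -0.0012,"dz": 0,"yaw": 0,"fingers": 0},
  {"dx": 0.006,"dy": -0.0024,"dz": 0,"yaw": 0,"fingers": 0},
  {"dx": 0.01,"dy": -0.004,"dz": 0,"yaw": 0,"fingers": 0},
  {"dx": 0.015,"dy": -0.006,"dz": 0,"yaw": 0,"fingers": 0},
  {"dx": 0.022,"dy": -0.014,"dz": -0.002,"yaw": 0,"fingers": 0},
  {"dx": 0.03,"dy": -0.025,"dz": -0.004,"yaw": 0,"fingers": 0},
  {"dx": 0.037,"dy": -0.037,"dz": -0.006,"yaw": 0,"fingers": 0},
  {"dx": 0.044,"dy": -0.049,"dz": -0.008,"yaw": 0,"fingers": 0},
  {"dx": 0.05,"dy": -0.06,"dz": -0.009,"yaw": 0,"fingers": 0},
  {"dx": 0.05,"dy": -0.06,"dz": -0.009,"yaw": 0,"fingers": 0},
])

```text
time_s: 20.95
ee_pos: [0.4171, 0.0215, 0.0845]
eef_rot: [[-0.847, 0.479, -0.23], [0.339, 0.154, -0.928], [-0.409, -0.864, -0.293]]
force: [-1.1, 0.4, -1.2]
grip_width: 0.0
```

```bash
python3 st.py; python3 look.py p11
```

```text
20.95 tcp [0.4171 0.0215 0.0845] tip [0.4291 0.0253 0.0629] tilt 30.226287491521187 17.811331069366258 F [-1.1054  0.3853 -1.171 ]
[[-0.847   0.4793 -0.2299]
 [ 0.3391  0.154  -0.9281]
 [-0.4094 -0.864  -0.2929]]
[ -3.1858   2.0945   6.4704 143.3837 -60.9765  12.1953 -46.8507]
tip case xyz mm [-173.383   -30.8092   62.673 ]
tip px scene (np.float64(308.92414048333796), np.float64(202.59096803682237)) top (np.float64(289.2280903669709), np.float64(236.82683984867785))
```

View pics/p11.png

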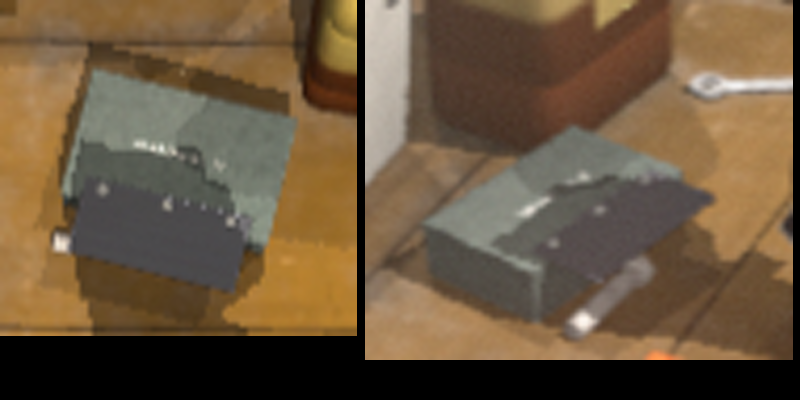

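The picture shows the lid flat and shut, the case in place, the bolt lying at (575-650, 265-335) in the scene half, and the hand clear. I'll hand in.

```bash
python3 - <<'E'
from h import *
from plan import W,cx,cy
t=cap("top")
for u,v in ((267.1,204.5),(306.2,214.5)):
    g=onz(t,u,v,.046)-W(-80,0,0); print(1000*np.array([g@cx-.08,g@cy]))
print(finish_job())
E
```

```text
[-88.3401  61.8709]
[-88.9913 -65.6244]
the job is handed in; nothing more can be done
None
```

I've handed the job in: the bolt is knocked over, the lid came down on the finger, and it was lowered until it looked fully shut. The hand-in reports no verdict, so this rests on my own pictures and readings.

- **Tilting the tool:** the moves only allow shifts and a turn about the fingers, and a finger pointing straight down won't fit under the lip. I commanded poses past the arm's reach, which left the tool tilted forward by about 31°.
- **Knocking the bolt over:** I slid the closed fingers under the lip to the right of the bolt and pushed about 79 mm to the left. The bolt fell flat and the lid dropped a little onto the finger, still open.
- **Letting the lid down:** I slid the finger back to the right, clear of the bolt, then lowered it about 11 mm. I drew it out at roughly 1.5 mm per step until the lid shut, then backed away.

**Last checks:**
- **Final picture:** lid flat and shut, case where it stood, bolt lying on the bench, hand about 80 mm clear of the lip.
- **Time and force:** the clock read about 21 s of the 35 s allowed. The highest force read at the end of any move was about 4 N, while lowering.
- **Lip position:** the lip edge measured 88 to 89 mm in front of the case centre, where 92 mm means fully shut. The 3 to 4 mm gap is about the camera's accuracy here, so it agrees only roughly.
- **Not measured:** I couldn't read the lid's angle or speed directly, and I didn't re-measure the bystanders. The part of the spanner in view looked unmoved, and nothing came near the others.

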